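# Put the printing boards away in the sprung-lid plate chest

### The job

Put away the printing boards lying on the bench: swing the chest's lid back until it stays open, lay every board, plate side up, in one square stack on the middle of the pile between the chest's metal guides, long sides running from handle side to hinge side, and lay the red weight on top of them last. You do not know how high the pile stands, so feel each piece touch down before you let go of it and never let one fall; then ease the sprung lid fully shut without letting it slam, and leave everything else on the bench alone.

Things in the scene. Friction and masses are not known exactly. Their poses are not given: they have to be found in the camera images.
- chest: plywood plate chest, fixed to the bench: 212 mm along its x, 152 mm along its y, rim 130 mm above the bench, walls 6 mm (inside 200 x 140 mm). Four guide fins, 125 mm tall, stand 30 mm in from its two long walls at x = -53 and +53 mm: 100 mm free between them along x, 80 mm along y. Origin: centre of its underside; z is up. Lid hinged on the -y wall, handle on the +y side
- chest_mid (a point): centre of the chest's mouth, at rim height (130 mm above the bench). Below it lies between the guides, a pile of backing boards (about 96 mm along the chest's x, 134 mm along its y, level, fixed); the top of this pile is somewhere between 8 and 44 mm above the bench, differs from start to start and is not reported
- lid (a joint): angle (rad) of the blue lid, 212 x 152 x 8 mm, 0.4 kg: 0 = shut on the rim; it opens upward to a stop at 2.4, well past upright. A closing spring of 0.15 N m and its weight pull it shut (about 2.5 N at the bar when shut). Beyond about 2.1 its weight outdoes the spring and it rests on the stop; let go below about 1.9 it slams shut
- lid_bar (a point): middle of the lid's orange handle bar: round, 12 mm thick, parallel to the chest's x, 100 mm free between its two arms, 197 mm from the hinge line, 45 mm beyond the lid's free edge, 6 mm above the lid's underside. It can be pinched from above at any lid angle by fingers closing along the chest's y, and turns in the fingers as the lid swings
- lid_hinge (a point): middle of the lid's hinge line, on the top of the chest's -y wall; the axis is parallel to the chest's x; a positive angle lifts the handle up and then over towards the chest's -y side
- board1_c (a point): centre (half-way up) of printing board 1: a wooden board with a copper plate on its upper face, 110 mm along x, 60 mm along y, 10 to 14 mm thick, about 0.16 kg, lying on the bench; z is up out of the plate face. May be absent
- board1: the same board 1; origin at the centre of its underside
- board2_c (a point): centre (half-way up) of printing board 2: a wooden board with a steel plate on its upper face, 110 mm along x, 60 mm along y, 10 to 14 mm thick, about 0.16 kg, lying on the bench; z is up out of the plate face. May be absent
- board2: the same board 2; origin at the centre of its underside
- board3_c (a point): centre (half-way up) of printing board 3: a wooden board with a copper plate on its upper face, 110 mm along x, 60 mm along y, 10 to 14 mm thick, about 0.16 kg, lying on the bench; z is up out of the plate face. May be absent
- board3: the same board 3; origin at the centre of its underside
- board4_c (a point): centre (half-way up) of printing board 4: a wooden board with a steel plate on its upper face, 110 mm along x, 60 mm along y, 10 to 14 mm thick, about 0.16 kg, lying on the bench; z is up out of the plate face. May be absent
- board4: the same board 4; origin at the centre of its underside
- board5_c (a point): centre (half-way up) of printing board 5: a wooden board with a brass plate on its upper face, 110 mm along x, 60 mm along y, 10 to 14 mm thick, about 0.16 kg, lying on the bench; z is up out of the plate face. May be absent
- board5: the same board 5; origin at the centre of its underside
- weight_c (a point): centre (half-way up) of the red steel flattening weight: a bar 110 mm along x, 60 mm along y, 14 mm thick, about 0.6 kg; z is up
- weight: the same red weight; origin at the centre of its underside
- ink_black: bystander, to be left alone: dark ink tin, 84 mm across, 55 mm tall
- ink_yellow: bystander, to be left alone: yellow ink tin, 84 mm across, 55 mm tall
- cleaner: bystander, to be left alone: white bottle, 66 mm across, 170 mm tall
- mug: bystander, to be left alone: blue mug, 80 mm across, 90 mm tall
- roller: bystander, to be left alone: black ink roller with a wooden handle, about 190 mm long, origin near the roller
- scraper: bystander, to be left alone: ink spatula lying on the bench
There are look-alikes about, which are no part of the job. Leave any black or turquoise look-alike of the board3 alone.

How it is judged:
By the outcome, as a careful person would: the job done as asked, in the order asked, and still so for the second after the job is handed in, with the robot touching nothing.
Of board1, board2, board3, board4, board5 only 3 to 5 are there at a start; the rules pass over those that are not, and their reading is None.
At some moment in a run one of board1, board2, board3, board4, board5, weight may be knocked a few centimetres aside while the robot is not near it.
It also fails if it takes over 210 s, if anything falls off the work surface, if the arm or the gripper's body presses on something with over 40 N, if the wrist force passes 120 N, or if a joint passes its speed limit or range.

### The arm

A 6-joint arm with a two-finger parallel gripper is mounted at the origin on the work surface. World frame = base frame: x ahead of the robot, y to its left, z up, the work surface at z = 0. Lengths are in m, angles in rad, forces in N, time in s.
With the tool pointing down it reaches from about 0.4 to 0.825 m from the base axis. Payload 7 kg.
Tool frame: the origin (TCP) lies at the centre of the arm's flange, where the gripper is bolted on; the fingertips stand 178 mm ahead of it and the grasp point (between the pads) lies 159 mm ahead of it; z points along the fingers, y is the direction in which the jaws open and shut (so a half turn about z gives the same grasp; the last joint's range is limited). The gripper opens to 88 mm and grips with 3 to 60 N. Pads are 19 mm wide; open, the fingers measure 130 mm over their backs; the gripper's body (78 mm by 193 mm) begins 47 mm behind the grasp point.
Start: joints at [1.494, 0.359, 0.012, 0, -1.224, -0.288], TCP at [0.241, 0.631, 0.405] pointing down, gripper open.
Joint ranges: [-3.07, 3.07], [-1.43, 2.12], [-1.02, 1.25], [-3.03, 1.67], [-3.05, -0], [-3.03, 3.03]. Speed limits (rad/s): [2.39, 2.39, 3.01, 3.14, 3.14, 3.14].

### API

Orientations are given as [roll, pitch, yaw] about the fixed x, y, z axes, in that order (R = Rz(yaw) Ry(pitch) Rx(roll)).
In Python, from station import * gives the robot as it stands.
- The arm moves only by the tool send_rows, never from a script. Its argument "motion" is a list of rows, each an object with "offset": the shift along the tool's x, y, z in cm, a list of three; "turn": the turn about the tool's z in degrees. In form: [{"offset": [x, y, z], "turn": turn}, ...]. A call has 1 to 8 rows; each row is the pose to reach, as a shift and turn from the pose commanded when the call began, along the tool's axes at that moment; what a row does not reach only later rows make up. A row lasts 1/10 s, in which the tool goes at most 50 mm and 8.59 degrees, less where a joint would pass 70% of its speed; a pose out of reach is approached as far as the arm can. A call with a gripper value outside its range is refused whole. "hand" is the opening, from -1 (shut) to 1 (fully open), set as the call begins (left out, the last holds). The fingers move at their own pace and stop on an object; "squeeze" is the grip in N (left out, the last holds). Time passes only in rows, so rows that repeat a pose let the fingers close. It gives the time, the measured TCP pose, the force and the opening at its end, in the units of the state.
- get_state(): the state, without advancing time (a new reading comes with each control period).
- grab_frame(name): name is "scene" or "side" or "wrist"; returns a dict with "frame" (480x640x3 uint8, blue, green, red), "range_z" (480x640 float32, m along the optical axis (not along the pixel's ray), 0 where there is no reading), "vertical_fov" (degrees; the focal length in pixels is half the picture's height over the tangent of half this angle, whatever the lens; pixels are square), "cx", "cy" (the principal point, pixels), "k1" (the pictures are not rectified: a ray, as slopes to the right and down, at radius r is drawn at 1 + k1 r^2 times it, then the intrinsics apply), "cam_to_world" (4x4, takes a point from camera to world coordinates). Camera axes: x right, y up, looking along -z (the intrinsics and any distortion apply to the point x, -y, -z); pixel columns grow to the right and rows downward; lengths in m; the calibration is good to about 2 mm. A picture is of the moment at which its call begins.
- job_done(): hands the job in, once; it reports no verdict.
The state is a dict: "t": time; "q": joint angles; "qd": joint speeds; "joint_efforts": joint torques, N m; "eef_pos": TCP position; "ee_rot": TCP orientation; "force": force on the tool from outside, world axes, zero at the start; "moment": the same for the moment, N m; "width": finger opening in m.
Only numpy, scipy, OpenCV 4.12 (cv2) and the standard library are available. Lean on these libraries where they do the work, as an engineer would, in place of code of your own. Each camera call takes 0.05 s, during which the arm holds its last target. There are 200 camera calls.

## Working session

There is one attempt and no reset: what is moved stays moved. The work goes in short steps, Python scripts to look and compute and a tool call to move; the robot and the scene stay as the last step left them, time stands still between calls to the robot, and variables do not carry over. Pictures are saved under pics/ and viewed, about 12 in all and at most 16, crops included, and the job is handed in when it is done.

Besides the shell and the picture viewer there is one more tool, called as name([rows], argument=value, ...), one row to a line, values as JSON. send_rows: Moves the arm, as the interface text tells. Its arguments: {"type":"object","properties":{"motion":{"type":"array"},"hand":{"type":"number"},"squeeze":{"type":"number"}},"required":["motion"]}

```bash
ls; mkdir -p pics; cat > h.py <<'E'
from station import *
import numpy as np, cv2
def K(f):
    F=240/np.tan(np.radians(f["vertical_fov"])/2); return F
def grab(n,save=None):
    f=grab_frame(n)
    if save: cv2.imwrite("pics/"+save,f["frame"])
    return f
def und(f,uv):
    F=K(f); uv=np.atleast_2d(np.asarray(uv,float))
    cam=np.array([[F,0,f["cx"]],[0,F,f["cy"]],[0,0,1]])
    return cv2.undistortPoints(uv.reshape(-1,1,2),cam,np.array([f["k1"],0,0,0.]))[:,0]
def rays(f,uv):
    s=und(f,uv); d=np.c_[s[:,0],-s[:,1],-np.ones(len(s))]
    T=np.array(f["cam_to_world"]); return T[:3,3],d@T[:3,:3].T
def plane(f,uv,z):
    o,d=rays(f,uv); return o+d*((z-o[2])/d[:,2])[:,None]
def cloud(f):
    v,u=np.mgrid[0:480,0:640]; uv=np.c_[u.ravel(),v.ravel()]
    o,d=rays(f,uv); return (o+d*f["range_z"].reshape(-1,1)).reshape(480,640,3)
E
python3 - <<'E'
from h import *
print(get_state())
for n in("scene","side","wrist"):
    f=grab(n,n+"0.png"); print(n,f["vertical_fov"],f["cx"],f["cy"],f["k1"]);print(np.round(f["cam_to_world"],3), (f["range_z"]>0).mean())
    np.save(n+"0.npy",f,allow_pickle=True)
a=cv2.imread("pics/scene0.png");b=cv2.imread("pics/side0.png")
E
```

```text
pics
{'t': 0.0, 'q': array([ 1.49407925e+00,  3.59404620e-01,  1.10567732e-02, -3.28907591e-04,
       -1.22412726e+00, -2.88110247e-01]), 'qd': array([ 0.00112845,  0.00083102, -0.00072623, -0.00028752, -0.00142315,
       -0.00116394]), 'joint_efforts': array([-6.50894999e-04, -5.82721961e+01,  2.93045551e+01,  6.99691460e+00,
        6.80463592e-03, -1.75280138e-04]), 'eef_pos': array([0.24076076, 0.6303928 , 0.4037139 ]), 'ee_rot': array([ 3.13989521e+00, -1.80605088e-04, -3.64939186e-01]), 'force': array([ 0.66941468, -0.10083758,  0.2898127 ]), 'moment': array([-0.01197529,  0.00498713,  0.02577329]), 'width': 0.08751453023245738}
scene 45.04451190642203 323.93517579084505 244.293501747388 -0.1045342142527225
[[ 0.081 -0.68   0.729  1.726]
 [ 0.996  0.038 -0.074 -0.073]
 [ 0.023  0.733  0.68   1.19 ]
 [ 0.     0.     0.     1.   ]] 0.9887858072916667
side 48.832074467140075 327.39634723738106 240.1525473595444 0.04101290013450512
[[ 0.969  0.174 -0.178  0.246]
 [-0.248  0.609 -0.753 -1.139]
 [-0.022  0.774  0.633  1.118]
 [ 0.     0.     0.     1.   ]] 0.9962369791666666
wrist 65.77781578523724 322.298269501072 237.01988902878082 -0.04054861216582992
[[-0.357  0.899  0.253  0.31 ]
 [-0.934 -0.344 -0.094  0.604]
 [ 0.002 -0.27   0.963  0.384]
 [ 0.     0.     0.     1.   ]] 0.9961100260416667
```

View pics/scene0.png

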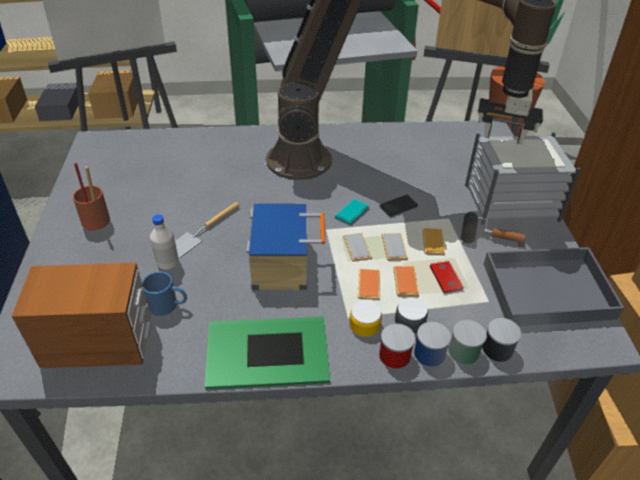

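View pics/side0.png

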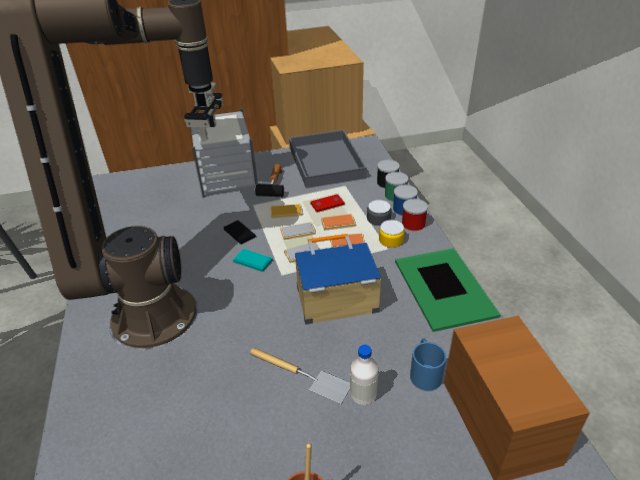

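```bash
cat > m0.py <<'E'
from h import *
f=np.load("scene0.npy",allow_pickle=True).item(); C=cloud(f)
g=np.load("side0.npy",allow_pickle=True).item(); D=cloud(g)
for n,(u,v) in dict(steelA=(357,246),steelB=(394,246),brass=(433,240),copA=(369,283),copB=(405,280),weight=(446,276),turq=(351,211),blk=(398,205),bench=(340,190),paper=(410,260),lid=(278,228),bar=(322,228)).items():
    p=C[v-2:v+3,u-2:u+3].reshape(-1,3); print(n,np.round(np.median(p,0),3))
# blue lid in both views
for nm,f_,Cc in(("scene",f,C),("side",g,D)):
    hsv=cv2.cvtColor(f_["frame"],cv2.COLOR_BGR2HSV)
    m=cv2.inRange(hsv,(105,150,60),(125,255,255))
    n,l,s,c=cv2.connectedComponentsWithStats(m); i=1+np.argmax(s[1:,4]); 
    cn=max(cv2.findContours((l==i).astype(np.uint8),0,1)[0],key=cv2.contourArea)[:,0]
    pts=plane(f_,cn,0.138); r=cv2.minAreaRect((pts[:,:2]*1000).astype(np.float32)); print(nm,"lid",s[i],r, np.median(Cc[l==i],0))
    m=cv2.inRange(hsv,(5,180,120),(16,255,255)); n,l,s,c=cv2.connectedComponentsWithStats(m)
    for i in range(1,n):
        if 40<s[i,4]<1500: 
            q=np.median(Cc[l==i],0); print(nm,"orange",s[i],np.round(c[i]),np.round(q,3))
E
python3 m0.py; python3 - <<'E'
import cv2
a=cv2.imread("pics/scene0.png")[180:320,230:500]; cv2.imwrite("pics/c0.png",cv2.resize(a,None,fx=2.9,fy=2.9,interpolation=2))
E
```

```text
steelA [0.474 0.154 0.01 ]
steelB [0.483 0.265 0.011]
brass [0.46  0.391 0.01 ]
copA [0.627 0.169 0.01 ]
copB [0.625 0.272 0.014]
weight [0.617 0.393 0.013]
turq [0.315 0.155 0.013]
blk [0.291 0.312 0.013]
bench [ 0.183  0.133 -0.   ]
paper [0.533 0.307 0.   ]
lid [ 0.525 -0.079  0.137]
bar [0.533 0.042 0.141]
scene lid [ 249  204   57   51 2669] ((524.2232666015625, -78.28224182128906), (147.19967651367188, 208.2384796142578), 86.73847961425781) [ 0.53173739 -0.07956728  0.13726392]
scene orange [321 213   4  29  78] [322. 226.] [0.526 0.042 0.14 ]
side lid [ 295  243   86   47 2727] ((517.88232421875, -84.7779541015625), (150.7500762939453, 210.12489318847656), 86.77700805664062) [ 0.51572209 -0.08820422  0.13617705]
side orange [308 234  40   8 121] [329. 238.] [0.534 0.037 0.137]
```

View pics/c0.png

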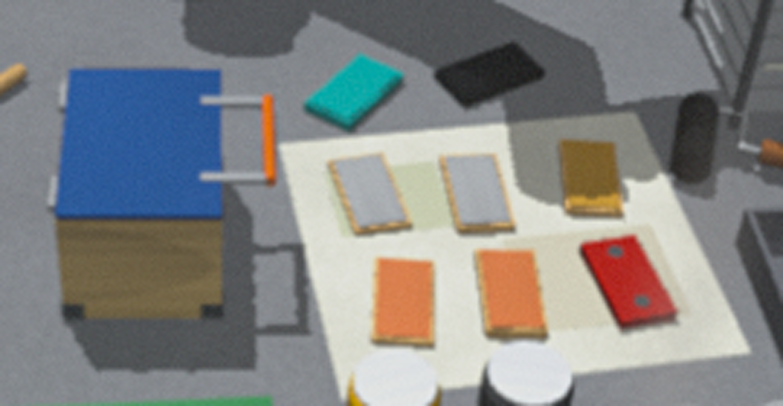

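View pics/wrist0.png

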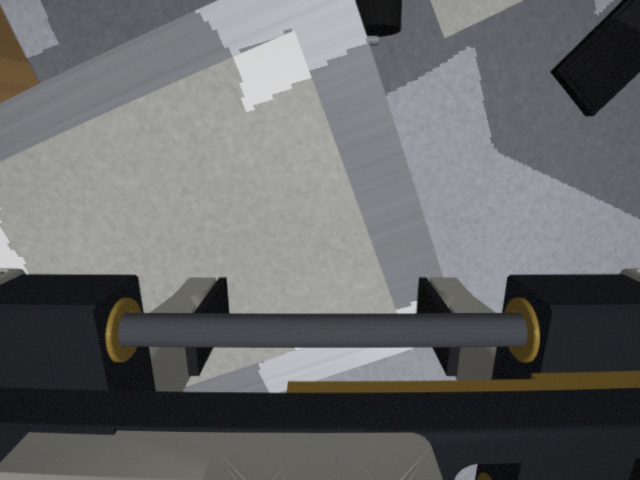

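Scene shows: steel boards (357,246),(394,246), brass (433,240), copper (369,283),(405,280), red weight (446,276). The look-alikes to leave are turquoise (351,211) and black (398,205). The chest is blue at (278,228), with the orange bar at (322,228). The crop confirms the choice, and all five boards are present. I'll move the wrist camera over them to measure.

send_rows([
  {"offset": [0, 0, -5], "turn": 0},
  {"offset": [0, 0, -10], "turn": 0},
  {"offset": [2.8, 3.2, -10], "turn": 0},
  {"offset": [5.6, 6.4, -10], "turn": 0},
  {"offset": [8.4, 9.6, -10], "turn": 0},
  {"offset": [11.2, 12.8, -10], "turn": 0},
  {"offset": [14, 16, -10], "turn": 0},
  {"offset": [17, 19.2, -10], "turn": 0},
], hand=1)

```text
t: 0.95
eef_pos: [0.3313, 0.3887, 0.5046]
ee_rot: [3.142, 0.0, -0.364]
force: [1.0, 0.8, 0.7]
width: 0.0875
```

send_rows([
  {"offset": [2.8, 3.2, 0], "turn": -4},
  {"offset": [5.6, 6.4, 0], "turn": -8},
  {"offset": [8.4, 9.6, 0], "turn": -12},
  {"offset": [11.2, 12.8, 0], "turn": -16},
  {"offset": [14, 16, 0], "turn": -20.9},
  {"offset": [17, 19.2, 0], "turn": -20.9},
  {"offset": [17, 19.2, 0], "turn": -20.9},
  {"offset": [17, 19.2, 0], "turn": -20.9},
])

```text
t: 1.75
eef_pos: [0.4216, 0.1494, 0.5046]
ee_rot: [-3.141, 0.0, -0.003]
force: [-0.5, 0.5, -1.0]
width: 0.0875
```

```bash
python3 - <<'E'
from h import *
s=get_state(); print(s["t"],s["eef_pos"],s["ee_rot"],s["q"].round(2))
f=grab("wrist","w1.png"); np.save("w1.npy",f,allow_pickle=True); print(np.round(f["cam_to_world"],3))
E
```

```text
1.75 [0.42163827 0.14941689 0.50461201] [-3.14142191e+00  6.62864460e-05 -2.97494454e-03] [ 0.78 -0.08 -0.29 -0.   -1.37  0.78]
[[-0.003  0.963  0.271  0.495]
 [-1.    -0.003 -0.     0.149]
 [ 0.001 -0.271  0.963  0.485]
 [ 0.     0.     0.     1.   ]]
```

View pics/w1.png

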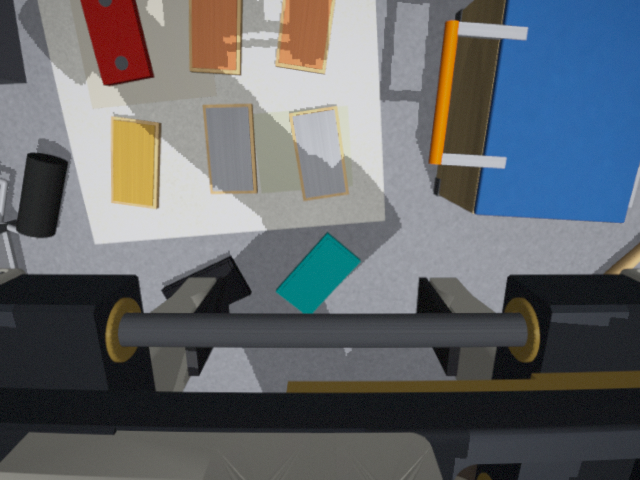

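The wrist view shows brass (135,162), steel (230,148) and (318,152), copper (215,35) and (305,35), weight (117,40), and the bar from (452,22) to (436,160). Now a second view 10 cm further on.

send_rows([
  {"offset": [3, 2, 0], "turn": 0},
  {"offset": [6, 4, 0], "turn": 0},
  {"offset": [9, 6, 0], "turn": 0},
  {"offset": [12, 6, 0], "turn": 0},
  {"offset": [12, 6, 0], "turn": 0},
  {"offset": [12, 6, 0], "turn": 0},
])

```text
t: 2.4
eef_pos: [0.5419, 0.0917, 0.5036]
ee_rot: [3.141, 0.002, 0.001]
force: [0.1, -0.4, -0.4]
width: 0.0877
```

```bash
cat > m1.py <<'E'
from h import *
def objs(f,H=0.012,verbose=True):
    """board/weight rects from wrist/scene frame"""
    im=f["frame"]; hsv=cv2.cvtColor(im,cv2.COLOR_BGR2HSV); C=cloud(f); out=[]
    # raised things on the bench: 5..25 mm
    z=C[...,2]; m=((z>0.006)&(z<0.03)&(f["range_z"]>0)).astype(np.uint8); m[268:]=0
    m=cv2.morphologyEx(m,cv2.MORPH_OPEN,np.ones((3,3),np.uint8))
    n,l,s,c=cv2.connectedComponentsWithStats(m)
    for i in range(1,n):
        if s[i,4]<300: continue
        cn=max(cv2.findContours((l==i).astype(np.uint8),0,1)[0],key=cv2.contourArea)[:,0]
        h=np.median(z[l==i]); p=plane(f,cn,h)[:,:2]*1000
        r=cv2.minAreaRect(p.astype(np.float32)); b=cv2.boxPoints(r); e=b[1]-b[0]; e2=b[2]-b[1]
        L=e if np.hypot(*e)>np.hypot(*e2) else e2
        yaw=np.degrees(np.arctan(L[1]/L[0]))
        edge=s[i,1]<=1 or s[i,0]<=1 or s[i,0]+s[i,2]>=639 or s[i,1]+s[i,3]>=267
        col=np.median(im[l==i],0)
        print(np.round(c[i]),"ctr",np.round(r[0],1),"size",np.round(sorted(r[1]),1),"yaw",round(yaw,1),"h",round(h*1000,1),"bgr",col,"EDGE" if edge else "")
if __name__=="__main__":
    f=grab("wrist","w2.png"); np.save("w2.npy",f,allow_pickle=True); s=get_state(); print(s["eef_pos"])
    print("w1");objs(np.load("w1.npy",allow_pickle=True).item()); print("w2"); objs(f)
    for k in("w1","w2"):
        f=np.load(k+".npy",allow_pickle=True).item(); im=f["frame"];hsv=cv2.cvtColor(im,cv2.COLOR_BGR2HSV);C=cloud(f)
        for nm,lo,hi in(("lid",(100,150,60),(125,255,255)),("bar",(8,200,150),(20,255,255))):
            m=cv2.inRange(hsv,lo,hi); m[268:]=0; m[C[...,2]<0.1]=0
            n,l,s,c=cv2.connectedComponentsWithStats(m); i=1+np.argmax(s[1:,4]); z=np.median(C[l==i][:,2])
            cn=max(cv2.findContours((l==i).astype(np.uint8),0,1)[0],key=cv2.contourArea)[:,0]
            zz=0.138 if nm=="lid" else 0.136; r=cv2.minAreaRect((plane(f,cn,zz)[:,:2]*1000).astype(np.float32))
            print(k,nm,s[i],"z",z,r)
            if nm=="lid":
                # edge line fit per quadrilateral corner
                ap=cv2.approxPolyDP(cn.reshape(-1,1,2),8,True)[:,0]; print(ap.tolist(),np.round(plane(f,ap,0.138)[:,:2]*1000,1).tolist())
E
python3 m1.py
```

```text
[0.54128758 0.09164845 0.5040511 ]
w1
[ 9. 44.] ctr [603.4 518. ] size [28.  94.7] yaw -11.2 h 17.1 bgr [54. 49. 48.] EDGE
[117.  40.] ctr [604.7 389.3] size [63.8 96.4] yaw 9.0 h 14.4 bgr [ 18.  21. 126.] EDGE
[215.  36.] ctr [604.9 273.5] size [61.5 79.5] yaw -3.1 h 14.3 bgr [ 62.  97. 154.] EDGE
[305.  34.] ctr [608.3 169.5] size [60.8 80.3] yaw -8.7 h 10.3 bgr [ 67. 104. 164.] EDGE
[452.  94.] ctr [538.1  -4.5] size [  6.  130.6] yaw -2.9 h 22.4 bgr [46. 67. 77.] 
[230. 148.] ctr [476.2 263.7] size [ 61.2 109.8] yaw 0.2 h 12.2 bgr [136. 132. 130.] 
[319. 153.] ctr [469.1 152.4] size [ 59.9 110.3] yaw 8.5 h 10.4 bgr [151. 185. 184.] 
[134. 162.] ctr [460.1 387.8] size [ 62.2 110.3] yaw -8.6 h 12.1 bgr [ 79. 169. 203.] 
[ 55. 191.] ctr [421.6 489.5] size [ 42.9 107.5] yaw -0.6 h 23.3 bgr [21. 20. 20.] 
[  6. 232.] ctr [382.  563.9] size [ 24.1 124.7] yaw -13.6 h 23.2 bgr [127. 122. 120.] EDGE
[330. 255.] ctr [326.5 140.1] size [60.4 61.7] yaw -41.3 h 14.2 bgr [128. 127.   0.] EDGE
[629. 259.] ctr [ 329.3 -274.9] size [25.4 45.7] yaw -44.5 h 15.9 bgr [ 74. 105. 126.] EDGE
w2
[197.  
[... 1245 characters left out ...]
9, -151.7], [609.1, -124.3]]
w1 bar [ 430   21   29  144 1629] z 0.1412376697751062 ((528.34326171875, 40.19158172607422), (10.577386856079102, 121.38956451416016), 86.73652648925781)
w2 lid [  415   116   181   152 22535] z 0.13842669834432053 ((554.5745849609375, -80.38318634033203), (151.4834747314453, 144.42422485351562), 86.79438781738281)
[[436, 116], [429, 165], [451, 174], [426, 180], [415, 267], [562, 267], [595, 129]] [[630.2, -10.6], [586.8, -7.4], [578.6, -28.7], [573.0, -5.7], [486.7, -1.2], [486.2, -151.4], [620.9, -159.5]]
w2 bar [ 365  164   20  104 1069] z 0.14126519058752884 ((536.6380004882812, 40.46942138671875), (10.183531761169434, 102.0218276977539), 86.79376220703125)
```

View pics/w2.png

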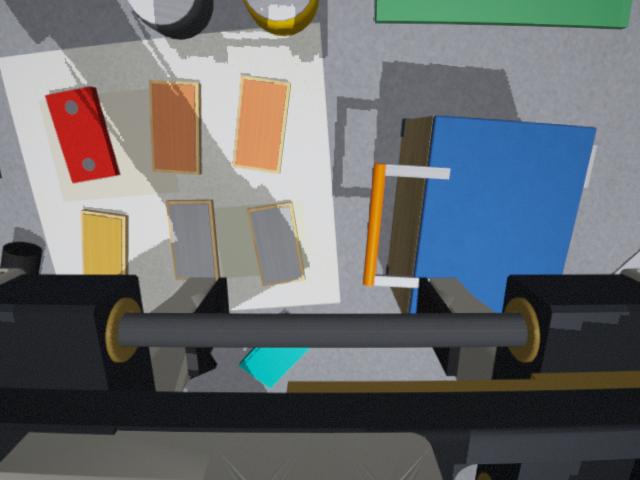

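Boards, weight and chest are consistent in the two wrist views: chest yaw about -3.2°, centre about (0.5217, -0.079), bar (0.528, 0.0405, 0.136). Next I go to the bar and pinch it.

send_rows([
  {"offset": [-0.6, 2.5, 0], "turn": 1.6},
  {"offset": [-1.3, 5.1, 0], "turn": 3.2},
  {"offset": [-1.3, 5.1, 4], "turn": 3.2},
  {"offset": [-1.3, 5.1, 8], "turn": 3.2},
  {"offset": [-1.3, 5.1, 11], "turn": 3.2},
  {"offset": [-1.3, 5.1, 13], "turn": 3.2},
  {"offset": [-1.3, 5.1, 13], "turn": 3.2},
  {"offset": [-1.3, 5.1, 13], "turn": 3.2},
], hand=-0.32, squeeze=20)

```text
t: 3.25
eef_pos: [0.5283, 0.0402, 0.3757]
ee_rot: [3.142, -0.001, -0.054]
force: [1.0, 0.7, 0.0]
width: 0.0317
```

send_rows([
  {"offset": [0, 0, 2], "turn": 0},
  {"offset": [0, 0, 4], "turn": 0},
  {"offset": [0, 0, 6], "turn": 0},
  {"offset": [0, 0, 7.4], "turn": 0},
  {"offset": [0, 0, 7.8], "turn": 0},
  {"offset": [0, 0, 7.8], "turn": 0},
  {"offset": [0, 0, 7.8], "turn": 0},
])

```text
t: 3.95
eef_pos: [0.529, 0.0399, 0.2982]
ee_rot: [-3.141, -0.002, -0.055]
force: [1.1, -0.2, 0.1]
width: 0.0299
```

send_rows([
  {"offset": [0, 0, 0], "turn": 0},
  {"offset": [0, 0, 0], "turn": 0},
  {"offset": [0, 0, 0], "turn": 0},
  {"offset": [0, 0, 0], "turn": 0},
  {"offset": [0, 0, 0], "turn": 0},
  {"offset": [0, 0, 0], "turn": 0},
], hand=-1)

```text
t: 4.55
eef_pos: [0.5287, 0.041, 0.2971]
ee_rot: [-3.139, -0.002, -0.056]
force: [-2.5, 9.7, 0.8]
width: 0.0113
```

```bash
python3 - <<'E'
import numpy as np
R=np.hypot(.197,.006);b=np.arctan2(6,197)
a=0
for c in range(5):
    y0,z0=R*np.cos(a+b),R*np.sin(a+b); L=[]
    for k in range(8):
        a=min(a+(.04 if a<.15 else .075),2.36); L.append([0,round(100*(y0-R*np.cos(a+b)),1),round(-100*(R*np.sin(a+b)-z0),1)])
    a_=a; print(round(a,3),L)
E
```

```text
0.46 [[0, np.float64(0.0), np.float64(-0.8)], [0, np.float64(0.1), np.float64(-1.6)], [0, np.float64(0.2), np.float64(-2.4)], [0, np.float64(0.3), np.float64(-3.1)], [0, np.float64(0.7), np.float64(-4.6)], [0, np.float64(1.1), np.float64(-6.0)], [0, np.float64(1.7), np.float64(-7.4)], [0, np.float64(2.3), np.float64(-8.7)]]
1.06 [[0, np.float64(0.7), np.float64(-1.3)], [0, np.float64(1.6), np.float64(-2.5)], [0, np.float64(2.5), np.float64(-3.6)], [0, np.float64(3.5), np.float64(-4.7)], [0, np.float64(4.6), np.float64(-5.7)], [0, np.float64(5.8), np.float64(-6.6)], [0, np.float64(7.0), np.float64(-7.5)], [0, np.float64(8.3), np.float64(-8.2)]]
1.66 [[0, np.float64(1.3), np.float64(-0.6)], [0, np.float64(2.7), np.float64(-1.2)], [0, np.float64(4.1), np.float64(-1.6)], [0, np.float64(5.6), np.float64(-1.9)], [0, np.float64(7.0), np.float64(-2.1)], [0, np.float64(8.5), np.float64(-2.2)], [0, np.float64(10.0), np.float64(-2.2)], [0, np.float64(11.5), np.float64(-2.1)]]
2.26 [[0, np.float64(1.5), np.float64(0.2)], [0, np.float64(2.9), np.float64(0.6)], [0, np.float64(4.3), np.float64(1.0)], [0, np.float64(5.7), np.float64(1.6)], [0, np.float64(7.0), np.float64(2.2)], [0, np.float64(8.3), np.float64(3.0)], [0, np.float64(9.5), np.float64(3.8)], [0, np.float64(10.6), np.float64(4.7)]]
2.36 [[0, np.float64(1.1), np.float64(1.0)], [0, np.float64(1.4), np.float64(1.4)], [0, np.float64(1.4), np.float64(1.4)], [0, np.float64(1.4), np.float64(1.4)], [0, np.float64(1.4), np.float64(1.4)], [0, np.float64(1.4), np.float64(1.4)], [0, np.float64(1.4), np.float64(1.4)], [0, np.float64(1.4), np.float64(1.4)]]
```

send_rows([
  {"offset": [0, -0.1, -0.8], "turn": 0},
  {"offset": [0, 0, -1.6], "turn": 0},
  {"offset": [0, 0.1, -2.4], "turn": 0},
  {"offset": [0, 0.2, -3.1], "turn": 0},
  {"offset": [0, 0.6, -4.6], "turn": 0},
  {"offset": [0, 1.0, -6.0], "turn": 0},
  {"offset": [0, 1.6, -7.4], "turn": 0},
  {"offset": [0, 2.2, -8.7], "turn": 0},
])

```text
t: 5.35
eef_pos: [0.5273, 0.0188, 0.3851]
ee_rot: [-3.138, -0.002, -0.056]
force: [-1.5, 9.9, 0.7]
width: 0.0114
```

send_rows([
  {"offset": [0, 0.7, -1.3], "turn": 0},
  {"offset": [0, 1.6, -2.5], "turn": 0},
  {"offset": [0, 2.5, -3.6], "turn": 0},
  {"offset": [0, 3.5, -4.7], "turn": 0},
  {"offset": [0, 4.6, -5.7], "turn": 0},
  {"offset": [0, 5.8, -6.6], "turn": 0},
  {"offset": [0, 7.0, -7.5], "turn": 0},
  {"offset": [0, 8.3, -8.2], "turn": 0},
])

```text
t: 6.15
eef_pos: [0.5226, -0.0646, 0.4691]
ee_rot: [-3.138, -0.005, -0.055]
force: [-2.7, 10.7, 11.7]
width: 0.0115
```

send_rows([
  {"offset": [0, 1.3, -0.6], "turn": 0},
  {"offset": [0, 2.7, -1.2], "turn": 0},
  {"offset": [0, 4.1, -1.6], "turn": 0},
  {"offset": [0, 5.6, -1.9], "turn": 0},
  {"offset": [0, 7.0, -2.1], "turn": 0},
  {"offset": [0, 8.5, -2.2], "turn": 0},
  {"offset": [0, 10.0, -2.2], "turn": 0},
  {"offset": [0, 11.5, -2.1], "turn": 0},
])

```text
t: 6.95
eef_pos: [0.5163, -0.1813, 0.4867]
ee_rot: [-3.142, -0.001, -0.056]
force: [4.5, 2.1, 1.4]
width: 0.0115
```

send_rows([
  {"offset": [0, 1.5, 0.2], "turn": 0},
  {"offset": [0, 2.9, 0.6], "turn": 0},
  {"offset": [0, 4.3, 1.0], "turn": 0},
  {"offset": [0, 5.7, 1.6], "turn": 0},
  {"offset": [0, 7.0, 2.2], "turn": 0},
  {"offset": [0, 8.3, 3.0], "turn": 0},
  {"offset": [0, 9.5, 3.8], "turn": 0},
  {"offset": [0, 10.6, 4.7], "turn": 0},
])

```text
t: 7.75
eef_pos: [0.5099, -0.2869, 0.4386]
ee_rot: [-3.141, 0.001, -0.056]
force: [1.6, 1.3, -0.9]
width: 0.0113
```

send_rows([
  {"offset": [0, 1.1, 1.0], "turn": 0},
  {"offset": [0, 1.4, 1.4], "turn": 0},
  {"offset": [0, 1.4, 1.4], "turn": 0},
  {"offset": [0, 1.4, 1.4], "turn": 0},
])

```text
t: 8.15
eef_pos: [0.5091, -0.3, 0.4258]
ee_rot: [3.141, 0.001, -0.056]
force: [-1.5, -1.3, 1.8]
width: 0.0113
```

send_rows([
  {"offset": [0, 0, 0], "turn": 0},
  {"offset": [0, 0, 0], "turn": 0},
  {"offset": [0, 0, 0], "turn": 0},
  {"offset": [0, 0, -2], "turn": 0},
  {"offset": [0, 0, -5], "turn": 0},
  {"offset": [0, 0, -9], "turn": 0},
  {"offset": [0, 0, -9], "turn": 0},
], hand=-0.32)

```text
t: 8.85
eef_pos: [0.5099, -0.3002, 0.5219]
ee_rot: [3.138, -0.009, -0.055]
force: [-0.7, -0.7, 0.2]
width: 0.0297
```

send_rows([
  {"offset": [-2, -4, 0], "turn": 0},
  {"offset": [-4, -8, 0], "turn": 0},
  {"offset": [-6, -12, 0], "turn": 0},
  {"offset": [-6, -16, 0], "turn": 0},
  {"offset": [-6, -20, 0], "turn": 0},
  {"offset": [-6, -22, 0], "turn": 0},
  {"offset": [-6, -22, 0], "turn": 0},
  {"offset": [-6, -22, 0], "turn": 0},
], hand=1)

```text
t: 9.65
eef_pos: [0.4617, -0.0764, 0.5159]
ee_rot: [-3.141, -0.001, -0.054]
force: [0.1, 0.4, -1.0]
width: 0.0857
```

```bash
cat > m2.py <<'E'
from h import *
s=get_state(); print(s["t"],s["eef_pos"],s["ee_rot"],s["force"])
f=grab("wrist","w3.png"); np.save("w3.npy",f,allow_pickle=True); C=cloud(f)
c=np.array([521.7,-79.2])/1000; a=-0.056; R=np.array([[np.cos(a),-np.sin(a)],[np.sin(a),np.cos(a)]])
L=(C[...,:2]-c)@R; z=C[...,2]; ok=np.zeros((480,640),bool); ok[:268]=f["range_z"][:268]>0
m=ok&(abs(L[...,0])<.04)&(abs(L[...,1])<.05)&(z<.12); print("pile z",m.sum(),np.percentile(z[m],[5,25,50,75,95]))
m=ok&(abs(z-.125)<.003)&(abs(L[...,0])<.09)&(abs(L[...,1])<.068); P=L[m]*1000
for sx in(-1,1):
  for sy in(-1,1):
    q=P[(P[:,0]*sx>0)&(P[:,1]*sy>0)]; print("fin",sx,sy,len(q), np.round(np.percentile(q,[3,50,97],axis=0),1).tolist() if len(q) else "")
m=ok&(abs(z-.130)<.004)&(abs(L[...,0])<.12)&(abs(L[...,1])<.09); P=L[m]*1000; print("rim ext",np.round(np.percentile(P,[.5,99.5],axis=0),1),len(P))
E
python3 m2.py
```

```text
9.65 [ 0.46174943 -0.07644948  0.51585567] [-3.14140088e+00 -6.04631317e-04 -5.40422357e-02] [ 0.1045761   0.43016315 -0.97629174]
pile z 5200 [0.01922827 0.02007785 0.02065948 0.02124247 0.02214557]
fin -1 -1 171 [[-56.4, -67.1], [-53.4, -54.5], [-50.7, -41.3]]
fin -1 1 194 [[-56.7, 40.0], [-53.4, 53.5], [-50.8, 67.1]]
fin 1 -1 208 [[49.2, -67.2], [51.9, -54.0], [55.3, -41.2]]
fin 1 1 222 [[49.1, 40.7], [52.3, 54.2], [55.1, 66.9]]
rim ext [[-106.2  -80.8]
 [ 105.6   75.6]] 6142
```

View pics/w3.png

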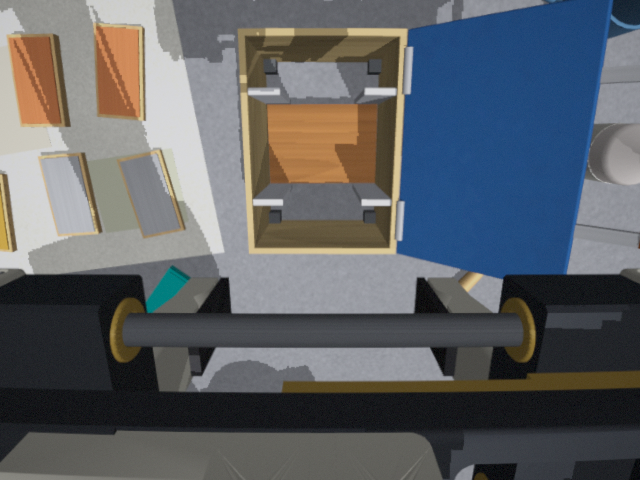

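The lid stays open and the pile top reads about 20.6 mm (interior centre at pixel (322,142)). The fins put the chest centre at (0.5210, -0.0796). Now a tracker and an observe helper before picking.

```bash
cat > tr.py <<'E'
# commanded-pose bookkeeping: tr.py add x y z turn ... | tr.py to X Y Z yawdeg | see
from h import *
import json,os
def load(): return json.load(open("cmd.json")) if os.path.exists("cmd.json") else [.4620,-.0765,.516,-3.2]
def add(*o):
    for x,y,z,t in np.reshape(o,(-1,4)):
        p=load(); a=np.radians(p[3])
        p=[p[0]+(x*np.cos(a)+y*np.sin(a))/100,p[1]+(x*np.sin(a)-y*np.cos(a))/100,p[2]-z/100,p[3]-t]; json.dump(p,open("cmd.json","w"))
def to(X,Y,Z,yaw,msg=""):
    p=load(); a=np.radians(p[3]); d=np.array([X-p[0],Y-p[1]])*100
    print(msg,"offset",np.round([d@[np.cos(a),np.sin(a)],d@[np.sin(a),-np.cos(a)],(p[2]-Z)*100],2),"turn",round(p[3]-yaw,1))
def st():
    s=get_state(); print("t %.2f"%s["t"],"meas",s["eef_pos"].round(4),"yaw %.2f"%np.degrees(s["ee_rot"][2]),"cmd",np.round(load(),4),"F",s["force"].round(1),"w %.4f"%s["width"])
def see(X,Y,tipz=.005,ret=False):
    f=grab("wrist"); im=f["frame"]; C=cloud(f); z=C[...,2]; best=None
    m=((z>0.006)&(z<0.03)&(f["range_z"]>0)).astype(np.uint8); m[268:]=0
    n,l,s,c=cv2.connectedComponentsWithStats(cv2.morphologyEx(m,cv2.MORPH_OPEN,np.ones((3,3),np.uint8)))
    for i in range(1,n):
        if s[i,4]<400: continue
        h=np.percentile(z[l==i],60); mm=((l==i)&(z>h-.003)).astype(np.uint8)
        cn=max(cv2.findContours(mm,0,1)[0],key=cv2.contourArea)[:,0]
        r=cv2.minAreaRect((plane(f,cn,h)[:,:2]*1000).astype(np.float32)); b=cv2.boxPoints(r); e=b[1]-b[0]; e2=b[2]-b[1]
        L=e if np.hypot(*e)>np.hypot(*e2) else e2; yaw=np.degrees(np.arctan(L[1]/L[0]))
        d=np.hypot(r[0][0]/1000-X,r[0][1]/1000-Y)
        if best is None or d<best[0]: best=(d,r[0],sorted(r[1]),yaw,h,np.median(im[l==i],0),s[i])
    d,c,sz,yaw,h,col,s=best; print("found ctr",np.round(c,1),"size",np.round(sz,1),"yaw %.1f h %.1f"%(yaw,h*1000),"bgr",col,"box",s)
    to(c[0]/1000,c[1]/1000,.178+tipz,yaw,"grasp:")
CH=(.5210,-.0796,-93.2)
E
python3 -c "
from tr import *
st(); to(.52,.2716,.45,-3.6,'obs copB')"
```

```text
t 9.70 meas [ 0.4618 -0.077   0.5158] yaw -3.16 cmd [ 0.462  -0.0765  0.516  -3.2   ] F [-0.7 -0.3 -0.6] w 0.0869
obs copB offset [  3.85 -35.08   6.6 ] turn 0.4
```

send_rows([
  {"offset": [0.5, -4, 1], "turn": 0},
  {"offset": [1, -9, 2], "turn": 0},
  {"offset": [1.5, -14, 3], "turn": 0},
  {"offset": [2, -19, 4], "turn": 0},
  {"offset": [2.5, -24, 5], "turn": 0},
  {"offset": [3, -28, 6], "turn": 0},
  {"offset": [3.5, -32, 6.6], "turn": 0},
  {"offset": [3.9, -35, 6.6], "turn": 0.4},
], hand=0.8)

```text
t: 10.5
eef_pos: [0.521, 0.2717, 0.4479]
ee_rot: [3.14, 0.002, -0.063]
force: [1.7, -0.8, 0.3]
width: 0.0791
```

send_rows([
  {"offset": [0, 0, 0], "turn": 0},
  {"offset": [0, 0, 0], "turn": 0},
])

```text
t: 10.7
eef_pos: [0.5209, 0.2702, 0.4488]
ee_rot: [3.14, 0.001, -0.063]
force: [0.2, -0.2, -1.4]
width: 0.0791
```

```bash
python3 -c "
from tr import *
add(3.9,-35,6.6,.4); st(); see(.621,.2716)"
```

```text
t 10.70 meas [0.5209 0.2702 0.4488] yaw -3.62 cmd [ 0.5205  0.2708  0.45   -3.6   ] F [ 0.2 -0.2 -1.4] w 0.0791
found ctr [621.  273.3] size [ 60.1 109.9] yaw -4.3 h 14.6 bgr [ 98. 147. 213.] box [ 284   52   59  109 6120]
grasp: offset [10.02 -0.88 26.7 ] turn 0.7
```

send_rows([
  {"offset": [4, -0.5, 2], "turn": 0.7},
  {"offset": [8, -0.9, 4], "turn": 0.7},
  {"offset": [10, -0.9, 8], "turn": 0.7},
  {"offset": [10, -0.9, 12], "turn": 0.7},
  {"offset": [10, -0.9, 16], "turn": 0.7},
  {"offset": [10, -0.9, 20], "turn": 0.7},
  {"offset": [10, -0.9, 23], "turn": 0.7},
  {"offset": [10, -0.9, 25], "turn": 0.7},
], squeeze=30)

```text
t: 11.55
eef_pos: [0.6204, 0.2708, 0.1974]
ee_rot: [3.14, 0.002, -0.077]
force: [0.0, -0.2, 0.6]
width: 0.0789
```

send_rows([
  {"offset": [0, 0, 1], "turn": 0},
  {"offset": [0, 0, 1.7], "turn": 0},
  {"offset": [0, 0, 1.7], "turn": 0},
])

```text
t: 11.85
eef_pos: [0.6209, 0.2724, 0.1828]
ee_rot: [3.142, -0.0, -0.076]
force: [0.1, -0.1, 0.4]
width: 0.079
```

send_rows([
  {"offset": [0, 0, 0], "turn": 0},
  {"offset": [0, 0, 0], "turn": 0},
  {"offset": [0, 0, 0], "turn": 0},
  {"offset": [0, 0, 0], "turn": 0},
  {"offset": [0, 0, 0], "turn": 0},
], hand=-1)

```text
t: 12.35
eef_pos: [0.6209, 0.2733, 0.1837]
ee_rot: [-3.141, -0.001, -0.075]
force: [-1.5, 0.5, 6.5]
width: 0.0595
```

send_rows([
  {"offset": [0, 0, -1], "turn": 0},
  {"offset": [0, 0, -3], "turn": 0},
  {"offset": [0, 0, -6], "turn": 0},
  {"offset": [0, 0, -10], "turn": 0},
  {"offset": [0, 0, -14], "turn": 0},
  {"offset": [0, 0, -18], "turn": 0},
  {"offset": [0, 0, -18], "turn": 0},
])

```text
t: 13.05
eef_pos: [0.6219, 0.2736, 0.3702]
ee_rot: [-3.136, -0.009, -0.074]
force: [0.3, 0.6, -1.2]
width: 0.0596
```

```bash
python3 -c "
from tr import *
add(10,-.9,25,.7,0,0,1.7,0,0,0,-18,0); st(); to(CH[0],CH[1],.363,CH[2])"
```

```text
t 13.05 meas [0.6219 0.2736 0.3702] yaw -4.25 cmd [ 0.6208  0.2735  0.363  -4.3   ] F [ 0.3  0.6 -1.2] w 0.0596
 offset [-7.31 35.96  0.  ] turn 88.9
```

send_rows([
  {"offset": [-0.5, 2, 0], "turn": 8},
  {"offset": [-1.3, 6.5, 0], "turn": 16},
  {"offset": [-2.3, 11.3, 0], "turn": 24},
  {"offset": [-3.3, 16.3, 0], "turn": 32},
  {"offset": [-4.3, 21.3, 0], "turn": 40},
  {"offset": [-5.3, 26.3, 0], "turn": 48},
  {"offset": [-6.3, 31.3, 0], "turn": 56},
  {"offset": [-7.3, 36, 0], "turn": 64},
])

```text
t: 13.85
eef_pos: [0.5202, -0.0803, 0.3628]
ee_rot: [-3.142, 0.0, -1.197]
force: [0.6, 0.4, -0.0]
width: 0.0595
```

send_rows([
  {"offset": [0, 0, 0], "turn": 8},
  {"offset": [0, 0, 0], "turn": 16},
  {"offset": [0, 0, 0], "turn": 22},
  {"offset": [0, 0, 0], "turn": 24.9},
  {"offset": [0, 0, 0], "turn": 24.9},
  {"offset": [0, 0, 0], "turn": 24.9},
])

```text
t: 14.45
eef_pos: [0.5213, -0.0785, 0.3626]
ee_rot: [3.141, 0.0, -1.625]
force: [-0.2, 0.0, -1.1]
width: 0.0597
```

send_rows([
  {"offset": [0, 0, 2], "turn": 0},
  {"offset": [0, 0, 5], "turn": 0},
  {"offset": [0, 0, 8], "turn": 0},
  {"offset": [0, 0, 10], "turn": 0},
  {"offset": [0, 0, 11], "turn": 0},
  {"offset": [0, 0, 11.8], "turn": 0},
  {"offset": [0, 0, 11.8], "turn": 0},
  {"offset": [0, 0, 11.8], "turn": 0},
])

```text
t: 15.25
eef_pos: [0.5219, -0.0785, 0.2454]
ee_rot: [-3.14, 0.0, -1.626]
force: [0.2, 0.1, -1.6]
width: 0.0597
```

```bash
python3 -c "
from tr import *
add(-7.3,36,0,64,0,0,0,24.9,0,0,11.8,0); st(); to(CH[0],CH[1],.204,CH[2])
f=grab('wrist'); cv2.imwrite('pics/w4.png',f['frame'])
f=grab('side'); cv2.imwrite('pics/s4.png',cv2.resize(f['frame'][150:350,230:450],None,fx=2.7,fy=2.7))"
```

```text
t 15.25 meas [ 0.5219 -0.0785  0.2454] yaw -93.17 cmd [ 5.211e-01 -8.000e-02  2.450e-01 -9.320e+01] F [ 0.2  0.1 -1.6] w 0.0597
 offset [-0.04  0.01  4.1 ] turn 0.0
```

View pics/w4.png

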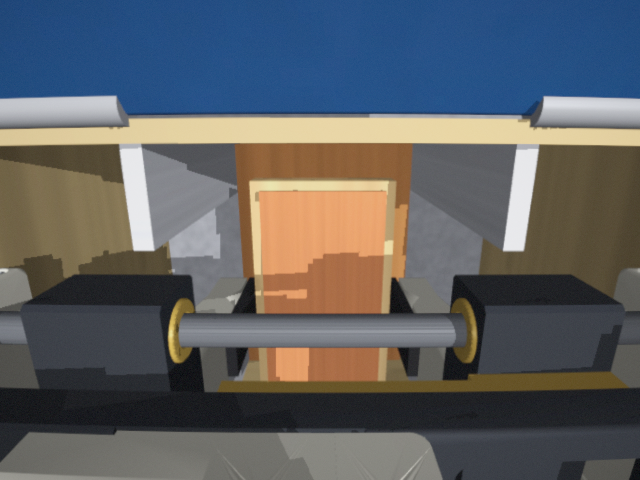

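The held board is centred between the fins (fin ends at (140,245) and (513,245)), and no contact yet. I'll descend gently so the body enters between the fins.

send_rows([
  {"offset": [0.05, 0, 0.4], "turn": 0},
  {"offset": [0.05, 0, 0.8], "turn": 0},
  {"offset": [0.05, 0, 1.2], "turn": 0},
  {"offset": [0.05, 0, 1.2], "turn": 0},
])

```text
t: 15.75
eef_pos: [0.5211, -0.0791, 0.232]
ee_rot: [3.14, -0.0, -1.627]
force: [-0.8, -0.8, -1.7]
width: 0.0596
```

send_rows([
  {"offset": [0, 0, 0.4], "turn": 0},
  {"offset": [0, 0, 0.8], "turn": 0},
  {"offset": [0, 0, 1.2], "turn": 0},
  {"offset": [0, 0, 1.2], "turn": 0},
])

```text
t: 16.15
eef_pos: [0.5212, -0.0791, 0.2199]
ee_rot: [3.14, -0.0, -1.627]
force: [-1.1, -0.3, -1.5]
width: 0.0595
```

send_rows([
  {"offset": [0, 0, 0.4], "turn": 0},
  {"offset": [0, 0, 0.8], "turn": 0},
  {"offset": [0, 0, 1.2], "turn": 0},
  {"offset": [0, 0, 1.4], "turn": 0},
  {"offset": [0, 0, 1.4], "turn": 0},
])

```text
t: 16.65
eef_pos: [0.5213, -0.0791, 0.2062]
ee_rot: [3.141, -0.0, -1.627]
force: [0.4, -0.8, -2.7]
width: 0.0596
```

send_rows([
  {"offset": [0, 0, 0.05], "turn": 0},
  {"offset": [0, 0, 0.1], "turn": 0},
  {"offset": [0, 0, 0.15], "turn": 0},
  {"offset": [0, 0, 0.2], "turn": 0},
  {"offset": [0, 0, 0.2], "turn": 0},
])

```text
t: 17.15
eef_pos: [0.5214, -0.079, 0.2046]
ee_rot: [3.142, 0.0, -1.627]
force: [-0.5, 0.4, -1.5]
width: 0.0596
```

send_rows([
  {"offset": [0, 0, 0.05], "turn": 0},
  {"offset": [0, 0, 0.1], "turn": 0},
  {"offset": [0, 0, 0.1], "turn": 0},
])

```text
t: 17.45
eef_pos: [0.5214, -0.079, 0.2037]
ee_rot: [-3.142, 0.0, -1.627]
force: [-0.6, 0.1, 0.2]
width: 0.0597
```

send_rows([
  {"offset": [0, 0, 0.05], "turn": 0},
  {"offset": [0, 0, 0.1], "turn": 0},
  {"offset": [0, 0, 0.1], "turn": 0},
])

```text
t: 17.75
eef_pos: [0.5214, -0.079, 0.2036]
ee_rot: [-3.141, -0.0, -1.626]
force: [-4.4, 1.6, 11.8]
width: 0.0598
```

send_rows([
  {"offset": [0, 0, -0.1], "turn": 0},
  {"offset": [0, 0, -0.1], "turn": 0},
  {"offset": [0, 0, -0.1], "turn": 0},
  {"offset": [0, 0, -0.1], "turn": 0},
], hand=0.55)

```text
t: 18.15
eef_pos: [0.5214, -0.0791, 0.2035]
ee_rot: [3.141, -0.0, -1.627]
force: [0.4, -0.3, 0.6]
width: 0.0674
```

send_rows([
  {"offset": [0, 0, -1], "turn": 0},
  {"offset": [0, 0, -3], "turn": 0},
  {"offset": [0, 0, -6], "turn": 0},
  {"offset": [0, 0, -10], "turn": 0},
  {"offset": [0, 0, -15], "turn": 0},
  {"offset": [0, 0, -20], "turn": 0},
  {"offset": [0, 0, -24], "turn": 0},
  {"offset": [0, 0, -24], "turn": 0},
])

```text
t: 18.95
eef_pos: [0.5221, -0.0793, 0.4511]
ee_rot: [-3.13, 0.001, -1.626]
force: [1.0, -0.2, -0.5]
width: 0.0679
```

```bash
python3 -c "
from tr import *
add(.05,0,1.2,0, 0,0,1.2,0, 0,0,1.4,0, 0,0,.4,0, 0,0,-.1,0, 0,0,-24,0); st(); to(.525,.167,.444,-8.5)
f=grab('wrist','w5.png');C=cloud(f); z=C[...,2]
c=np.array(CH[:2]);a=np.radians(-3.2);R=np.array([[np.cos(a),-np.sin(a)],[np.sin(a),np.cos(a)]]);L=(C[...,:2]-c)@R*1000
m=((abs(L[...,0])<45)&(abs(L[...,1])<66)&(z>.029)&(z<.045)); m[268:]=0
p=L[m]; print('board visible ext',np.percentile(p,[1,99],axis=0).round(1),'z',np.median(z[m]))"
```

```text
t 18.95 meas [ 0.5221 -0.0793  0.4511] yaw -93.16 cmd [ 5.21e-01 -8.05e-02  4.44e-01 -9.32e+01] F [ 1.  -0.2 -0.5] w 0.0679
 offset [-24.74   0.99  -0.  ] turn -84.7
board visible ext [[-28.4 -53.1]
 [ 30.6  55.3]] z 0.03441399024061875
```

send_rows([
  {"offset": [-2, 0, 0], "turn": -8},
  {"offset": [-5, 0, 0], "turn": -16},
  {"offset": [-8.5, 0.2, 0], "turn": -24},
  {"offset": [-12, 0.4, 0], "turn": -32},
  {"offset": [-15.5, 0.6, 0], "turn": -40},
  {"offset": [-19, 0.8, 0], "turn": -48},
  {"offset": [-22, 1, 0], "turn": -56},
  {"offset": [-24.7, 1, 0], "turn": -64},
], hand=0.8)

```text
t: 19.8
eef_pos: [0.5246, 0.1695, 0.4428]
ee_rot: [3.14, 0.001, -0.503]
force: [0.3, -1.1, 0.7]
width: 0.0784
```

send_rows([
  {"offset": [0, 0, 0], "turn": -8},
  {"offset": [0, 0, 0], "turn": -16},
  {"offset": [0, 0, 0], "turn": -20.7},
  {"offset": [0, 0, 0], "turn": -20.7},
  {"offset": [0, 0, 0], "turn": -20.7},
])

```text
t: 20.3
eef_pos: [0.525, 0.168, 0.4431]
ee_rot: [3.141, 0.001, -0.151]
force: [-0.3, 0.2, 0.1]
width: 0.079
```

```bash
python3 -c "
from tr import *
add(-24.7,1,0,-64,0,0,0,-20.7); st(); see(.6235,.167,.003)"
```

```text
t 20.30 meas [0.525  0.168  0.4431] yaw -8.65 cmd [ 0.5248  0.1666  0.444  -8.5   ] F [-0.3  0.2  0.1] w 0.0790
found ctr [623.5 167.3] size [ 60.2 109.4] yaw -8.7 h 10.6 bgr [100. 151. 216.] box [ 279   54   59  109 6152]
grasp: offset [ 9.75 -1.52 26.3 ] turn 0.2
```

send_rows([
  {"offset": [4, -0.7, 2], "turn": 0.2},
  {"offset": [8, -1.5, 4], "turn": 0.2},
  {"offset": [9.8, -1.5, 8], "turn": 0.2},
  {"offset": [9.8, -1.5, 12], "turn": 0.2},
  {"offset": [9.8, -1.5, 16], "turn": 0.2},
  {"offset": [9.8, -1.5, 20], "turn": 0.2},
  {"offset": [9.8, -1.5, 23], "turn": 0.2},
  {"offset": [9.8, -1.5, 25], "turn": 0.2},
])

```text
t: 21.15
eef_pos: [0.6236, 0.1678, 0.1906]
ee_rot: [3.139, 0.003, -0.155]
force: [0.4, 0.6, 0.3]
width: 0.0791
```

send_rows([
  {"offset": [0, 0, 0.7], "turn": 0},
  {"offset": [0, 0, 1.3], "turn": 0},
  {"offset": [0, 0, 1.3], "turn": 0},
])

```text
t: 21.45
eef_pos: [0.6246, 0.1685, 0.1808]
ee_rot: [-3.142, -0.0, -0.152]
force: [0.2, 0.9, 0.7]
width: 0.0787
```

send_rows([
  {"offset": [0, 0, 0], "turn": 0},
  {"offset": [0, 0, 0], "turn": 0},
  {"offset": [0, 0, 0], "turn": 0},
  {"offset": [0, 0, 0], "turn": 0},
  {"offset": [0, 0, 0], "turn": 0},
], hand=-1)

```text
t: 21.95
eef_pos: [0.6246, 0.1686, 0.1816]
ee_rot: [-3.141, -0.001, -0.152]
force: [-1.1, -1.1, 5.8]
width: 0.0597
```

send_rows([
  {"offset": [0, 0, -1], "turn": 0},
  {"offset": [0, 0, -3], "turn": 0},
  {"offset": [0, 0, -6], "turn": 0},
  {"offset": [0, 0, -10], "turn": 0},
  {"offset": [0, 0, -14], "turn": 0},
  {"offset": [0, 0, -17], "turn": 0},
  {"offset": [0, 0, -18], "turn": 0},
])

```text
t: 22.65
eef_pos: [0.6248, 0.1686, 0.3652]
ee_rot: [-3.138, -0.005, -0.152]
force: [0.2, 0.4, -1.9]
width: 0.0593
```

```bash
python3 -c "
from tr import *
add(9.8,-1.5,25,.2,0,0,1.3,0,0,0,-18,0); st(); to(.521,-.0805,.361,CH[2])"
```

```text
t 22.65 meas [0.6248 0.1686 0.3652] yaw -8.68 cmd [ 0.624  0.167  0.361 -8.7  ] F [ 0.2  0.4 -1.9] w 0.0593
 offset [-6.44 26.02 -0.  ] turn 84.5
```

send_rows([
  {"offset": [-0.5, 2, 0], "turn": 8},
  {"offset": [-1.3, 5.5, 0], "turn": 16},
  {"offset": [-2.2, 9, 0], "turn": 24},
  {"offset": [-3.1, 12.5, 0], "turn": 32},
  {"offset": [-4, 16, 0], "turn": 40},
  {"offset": [-4.9, 19.5, 0], "turn": 48},
  {"offset": [-5.7, 23, 0], "turn": 56},
  {"offset": [-6.4, 26, 0], "turn": 64},
])

```text
t: 23.45
eef_pos: [0.5204, -0.0803, 0.3599]
ee_rot: [3.14, 0.001, -1.275]
force: [1.4, 0.1, -1.3]
width: 0.0596
```

send_rows([
  {"offset": [0, 0, 0], "turn": 8},
  {"offset": [0, 0, 0], "turn": 16},
  {"offset": [0, 0, 2], "turn": 20.5},
  {"offset": [0, 0, 5], "turn": 20.5},
  {"offset": [0, 0, 8], "turn": 20.5},
  {"offset": [0, 0, 10], "turn": 20.5},
  {"offset": [0, 0, 11], "turn": 20.5},
  {"offset": [0, 0, 11], "turn": 20.5},
])

```text
t: 24.25
eef_pos: [0.5211, -0.0789, 0.2491]
ee_rot: [3.138, -0.001, -1.627]
force: [0.1, -0.9, -1.2]
width: 0.0594
```

send_rows([
  {"offset": [0, 0, 0.5], "turn": 0},
  {"offset": [0, 0, 1], "turn": 0},
  {"offset": [0, 0, 1.5], "turn": 0},
  {"offset": [0, 0, 2], "turn": 0},
  {"offset": [0, 0, 2.5], "turn": 0},
  {"offset": [0, 0, 3], "turn": 0},
  {"offset": [0, 0, 3.2], "turn": 0},
  {"offset": [0, 0, 3.2], "turn": 0},
])

```text
t: 25.05
eef_pos: [0.5217, -0.0789, 0.2182]
ee_rot: [3.141, -0.0, -1.627]
force: [0.1, 0.4, -1.9]
width: 0.0593
```

send_rows([
  {"offset": [0, 0, 0.05], "turn": 0},
  {"offset": [0, 0, 0.1], "turn": 0},
  {"offset": [0, 0, 0.15], "turn": 0},
  {"offset": [0, 0, 0.2], "turn": 0},
  {"offset": [0, 0, 0.2], "turn": 0},
])

```text
t: 25.55
eef_pos: [0.5218, -0.0788, 0.2167]
ee_rot: [-3.142, 0.0, -1.627]
force: [0.4, -1.0, -1.9]
width: 0.0595
```

send_rows([
  {"offset": [0, 0, 0.05], "turn": 0},
  {"offset": [0, 0, 0.1], "turn": 0},
  {"offset": [0, 0, 0.1], "turn": 0},
])

```text
t: 25.85
eef_pos: [0.5218, -0.0788, 0.2157]
ee_rot: [-3.142, -0.0, -1.627]
force: [0.9, 0.3, -1.1]
width: 0.0595
```

send_rows([
  {"offset": [0, 0, 0.05], "turn": 0},
  {"offset": [0, 0, 0.1], "turn": 0},
  {"offset": [0, 0, 0.1], "turn": 0},
])

```text
t: 26.15
eef_pos: [0.5218, -0.0788, 0.2156]
ee_rot: [-3.141, -0.0, -1.626]
force: [-3.8, 1.1, 10.4]
width: 0.0596
```

send_rows([
  {"offset": [0, 0, -0.1], "turn": 0},
  {"offset": [0, 0, -0.1], "turn": 0},
  {"offset": [0, 0, -0.1], "turn": 0},
  {"offset": [0, 0, -0.1], "turn": 0},
], hand=0.55)

```text
t: 26.55
eef_pos: [0.5218, -0.0789, 0.2155]
ee_rot: [3.141, -0.0, -1.627]
force: [-0.3, -1.2, 1.6]
width: 0.0677
```

send_rows([
  {"offset": [0, 0, -1], "turn": 0},
  {"offset": [0, 0, -3], "turn": 0},
  {"offset": [0, 0, -6], "turn": 0},
  {"offset": [0, 0, -10], "turn": 0},
  {"offset": [0, 0, -15], "turn": 0},
  {"offset": [0, 0, -19], "turn": 0},
  {"offset": [0, 0, -23], "turn": 0},
  {"offset": [0, 0, -23], "turn": 0},
])

```text
t: 27.35
eef_pos: [0.5225, -0.0791, 0.4527]
ee_rot: [-3.131, 0.001, -1.626]
force: [1.0, -0.2, -0.2]
width: 0.0678
```

```bash
cat >> tr.py <<'E'
def stack(lo,hi):
    f=grab('wrist');C=cloud(f); z=C[...,2]
    a=np.radians(-3.2);R=np.array([[np.cos(a),-np.sin(a)],[np.sin(a),np.cos(a)]]);L=(C[...,:2]-np.array(CH[:2]))@R*1000
    m=((abs(L[...,0])<45)&(abs(L[...,1])<66)&(z>lo)&(z<hi)); m[268:]=0; p=L[m]
    r=cv2.minAreaRect(p.astype(np.float32)); print('top ext',np.percentile(p,[1,99],axis=0).round(1).tolist(),'z %.4f'%np.median(z[m]),r)
E
python3 -c "
from tr import *
add(-6.4,26,0,64, 0,0,11,20.5, 0,0,3.2,0, 0,0,.4,0, 0,0,-.1,0, 0,0,-23,0); st(); stack(.040,.055); to(.378,.2637,.446,0)"
```

```text
t 27.35 meas [ 0.5225 -0.0791  0.4527] yaw -93.16 cmd [ 5.214e-01 -8.030e-02  4.460e-01 -9.320e+01] F [ 1.  -0.2 -0.2] w 0.0678
top ext [[-28.0, -51.4], [31.0, 56.2]] z 0.0444 ((1.4624671936035156, 2.6123275756835938), (60.168212890625, 110.12755584716797), 0.048242103308439255)
 offset [-33.55  16.24  -0.  ] turn -93.2
```

send_rows([
  {"offset": [-3, 1.5, 0], "turn": -8},
  {"offset": [-7, 3.5, 0], "turn": -16},
  {"offset": [-11.5, 5.5, 0], "turn": -24},
  {"offset": [-16, 7.7, 0], "turn": -32},
  {"offset": [-20.5, 10, 0], "turn": -40},
  {"offset": [-25, 12, 0], "turn": -48},
  {"offset": [-29.5, 14, 0], "turn": -56},
  {"offset": [-33.5, 16.2, 0], "turn": -64},
], hand=0.8)

```text
t: 28.2
eef_pos: [0.3773, 0.2663, 0.4451]
ee_rot: [3.141, 0.0, -0.503]
force: [1.8, 1.4, 0.6]
width: 0.0791
```

send_rows([
  {"offset": [0, 0, 0], "turn": -8},
  {"offset": [0, 0, 0], "turn": -16},
  {"offset": [0, 0, 0], "turn": -24},
  {"offset": [0, 0, 0], "turn": -29.2},
  {"offset": [0, 0, 0], "turn": -29.2},
  {"offset": [0, 0, 0], "turn": -29.2},
])

```text
t: 28.8
eef_pos: [0.3786, 0.2645, 0.4451]
ee_rot: [3.141, 0.001, -0.003]
force: [-0.8, -1.3, -0.2]
width: 0.0789
```

```bash
python3 -c "
from tr import *
add(-33.5,16.2,0,-64,0,0,0,-29.2); st(); see(.476,.2637,.003)"
```

```text
t 28.80 meas [0.3786 0.2645 0.4451] yaw -0.17 cmd [0.3783 0.2632 0.446  0.    ] F [-0.8 -1.3 -0.2] w 0.0789
found ctr [475.7 264.8] size [ 59.4 110.1] yaw 0.8 h 12.6 bgr [141. 137. 135.] box [ 292   54   58  110 6118]
grasp: offset [ 9.74 -0.16 26.5 ] turn -0.8
```

send_rows([
  {"offset": [4, -0.1, 2], "turn": -0.8},
  {"offset": [8, -0.1, 4], "turn": -0.8},
  {"offset": [9.7, -0.1, 8], "turn": -0.8},
  {"offset": [9.7, -0.1, 12], "turn": -0.8},
  {"offset": [9.7, -0.1, 16], "turn": -0.8},
  {"offset": [9.7, -0.1, 20], "turn": -0.8},
  {"offset": [9.7, -0.1, 23], "turn": -0.8},
  {"offset": [9.7, -0.1, 25], "turn": -0.8},
])

```text
t: 29.65
eef_pos: [0.4752, 0.2649, 0.193]
ee_rot: [3.139, 0.002, 0.011]
force: [0.4, 0.4, -0.9]
width: 0.0787
```

send_rows([
  {"offset": [0, 0, 0.8], "turn": 0},
  {"offset": [0, 0, 1.5], "turn": 0},
  {"offset": [0, 0, 1.5], "turn": 0},
])

```text
t: 29.95
eef_pos: [0.4758, 0.2657, 0.1805]
ee_rot: [3.141, 0.0, 0.013]
force: [-0.3, -0.0, 0.7]
width: 0.0793
```

send_rows([
  {"offset": [0, 0, 0], "turn": 0},
  {"offset": [0, 0, 0], "turn": 0},
  {"offset": [0, 0, 0], "turn": 0},
  {"offset": [0, 0, 0], "turn": 0},
  {"offset": [0, 0, 0], "turn": 0},
], hand=-1)

```text
t: 30.45
eef_pos: [0.4759, 0.2659, 0.1815]
ee_rot: [-3.141, -0.001, 0.014]
force: [-2.2, -0.1, 6.8]
width: 0.0595
```

send_rows([
  {"offset": [0, 0, -1], "turn": 0},
  {"offset": [0, 0, -3], "turn": 0},
  {"offset": [0, 0, -6], "turn": 0},
  {"offset": [0, 0, -10], "turn": 0},
  {"offset": [0, 0, -14], "turn": 0},
  {"offset": [0, 0, -17], "turn": 0},
  {"offset": [0, 0, -18], "turn": 0},
])

```text
t: 31.15
eef_pos: [0.4761, 0.2659, 0.3649]
ee_rot: [-3.138, -0.004, 0.014]
force: [-0.1, -0.1, -1.2]
width: 0.0592
```

```bash
python3 -c "
from tr import *
add(9.7,-.1,25,-.8,0,0,1.5,0,0,0,-18,0); st(); to(.520,-.0815,.361,CH[2])"
```

```text
t 31.15 meas [0.4761 0.2659 0.3649] yaw 0.82 cmd [0.4753 0.2642 0.361  0.8   ] F [-0.1 -0.1 -1.2] w 0.0592
 offset [ 3.98 34.63 -0.  ] turn 94.0
```

send_rows([
  {"offset": [0.2, 2, 0], "turn": 8},
  {"offset": [0.7, 6, 0], "turn": 16},
  {"offset": [1.3, 11, 0], "turn": 24},
  {"offset": [1.9, 16, 0], "turn": 32},
  {"offset": [2.5, 21, 0], "turn": 40},
  {"offset": [3.1, 26, 0], "turn": 48},
  {"offset": [3.6, 31, 0], "turn": 56},
  {"offset": [4, 34.6, 0], "turn": 64},
])

```text
t: 31.95
eef_pos: [0.5199, -0.0823, 0.3601]
ee_rot: [3.14, 0.001, -1.11]
force: [1.1, 0.8, -0.9]
width: 0.0597
```

send_rows([
  {"offset": [0, 0, 0], "turn": 8},
  {"offset": [0, 0, 0], "turn": 16},
  {"offset": [0, 0, 1], "turn": 24},
  {"offset": [0, 0, 3], "turn": 30},
  {"offset": [0, 0, 6], "turn": 30},
  {"offset": [0, 0, 9], "turn": 30},
  {"offset": [0, 0, 11], "turn": 30},
  {"offset": [0, 0, 11], "turn": 30},
])

```text
t: 32.75
eef_pos: [0.5189, -0.08, 0.2475]
ee_rot: [3.135, -0.001, -1.628]
force: [-0.5, 0.0, -1.1]
width: 0.0591
```

send_rows([
  {"offset": [0, 0, 0.5], "turn": 0},
  {"offset": [0, 0, 1], "turn": 0},
  {"offset": [0, 0, 1.5], "turn": 0},
  {"offset": [0, 0, 2], "turn": 0},
  {"offset": [0, 0, 2.2], "turn": 0},
  {"offset": [0, 0, 2.2], "turn": 0},
])

```text
t: 33.35
eef_pos: [0.5205, -0.0797, 0.2285]
ee_rot: [3.141, -0.0, -1.627]
force: [-0.7, -0.1, -0.7]
width: 0.0596
```

send_rows([
  {"offset": [0, 0, 0.05], "turn": 0},
  {"offset": [0, 0, 0.1], "turn": 0},
  {"offset": [0, 0, 0.15], "turn": 0},
  {"offset": [0, 0, 0.2], "turn": 0},
  {"offset": [0, 0, 0.2], "turn": 0},
])

```text
t: 33.85
eef_pos: [0.5206, -0.0797, 0.2267]
ee_rot: [3.142, -0.0, -1.627]
force: [-0.4, -0.2, -1.7]
width: 0.0592
```

send_rows([
  {"offset": [0, 0, 0.05], "turn": 0},
  {"offset": [0, 0, 0.1], "turn": 0},
  {"offset": [0, 0, 0.1], "turn": 0},
])

```text
t: 34.15
eef_pos: [0.5206, -0.0797, 0.2256]
ee_rot: [-3.142, -0.0, -1.627]
force: [-0.8, -0.6, -1.4]
width: 0.0596
```

send_rows([
  {"offset": [0, 0, 0.05], "turn": 0},
  {"offset": [0, 0, 0.1], "turn": 0},
  {"offset": [0, 0, 0.1], "turn": 0},
])

```text
t: 34.45
eef_pos: [0.5206, -0.0797, 0.2255]
ee_rot: [-3.141, -0.0, -1.626]
force: [-4.5, 1.4, 8.7]
width: 0.0596
```

send_rows([
  {"offset": [0, 0, -0.1], "turn": 0},
  {"offset": [0, 0, -0.1], "turn": 0},
  {"offset": [0, 0, -0.1], "turn": 0},
  {"offset": [0, 0, -0.1], "turn": 0},
], hand=0.55)

```text
t: 34.85
eef_pos: [0.5206, -0.0797, 0.2256]
ee_rot: [3.142, -0.0, -1.627]
force: [-0.0, -0.6, -0.1]
width: 0.0674
```

send_rows([
  {"offset": [0, 0, -1], "turn": 0},
  {"offset": [0, 0, -3], "turn": 0},
  {"offset": [0, 0, -6], "turn": 0},
  {"offset": [0, 0, -10], "turn": 0},
  {"offset": [0, 0, -14], "turn": 0},
  {"offset": [0, 0, -18], "turn": 0},
  {"offset": [0, 0, -22], "turn": 0},
  {"offset": [0, 0, -22], "turn": 0},
])

```text
t: 35.65
eef_pos: [0.5214, -0.08, 0.4526]
ee_rot: [-3.131, 0.001, -1.626]
force: [0.3, -0.7, 0.5]
width: 0.0681
```

```bash
python3 -c "
from tr import *
add(4,34.6,0,64, 0,0,11,30, 0,0,2.2,0, 0,0,.4,0, 0,0,-.1,0, 0,0,-22,0); st(); stack(.052,.065); to(.390,.1406,.446,8.5)"
```

```text
t 35.65 meas [ 0.5214 -0.08    0.4526] yaw -93.16 cmd [ 5.202e-01 -8.120e-02  4.460e-01 -9.320e+01] F [ 0.3 -0.7  0.5] w 0.0681
top ext [[-29.2, -53.1], [29.7, 54.7]] z 0.0565 ((0.22729873657226562, 0.8932151794433594), (60.23081588745117, 109.83177947998047), 0.07920961827039719)
 offset [-21.42  14.23  -0.  ] turn -101.7
```

send_rows([
  {"offset": [-2, 1.3, 0], "turn": -8},
  {"offset": [-5, 3.3, 0], "turn": -16},
  {"offset": [-8, 5.3, 0], "turn": -24},
  {"offset": [-11, 7.3, 0], "turn": -32},
  {"offset": [-14, 9.3, 0], "turn": -40},
  {"offset": [-17, 11.3, 0], "turn": -48},
  {"offset": [-19.5, 13, 0], "turn": -56},
  {"offset": [-21.4, 14.2, 0], "turn": -64},
], hand=0.8)

```text
t: 36.5
eef_pos: [0.3894, 0.1428, 0.4453]
ee_rot: [3.141, 0.0, -0.503]
force: [0.0, -0.8, 0.6]
width: 0.0791
```

send_rows([
  {"offset": [0, 0, 0], "turn": -8},
  {"offset": [0, 0, 0], "turn": -16},
  {"offset": [0, 0, 0], "turn": -24},
  {"offset": [0, 0, 0], "turn": -32},
  {"offset": [0, 0, 0], "turn": -37.7},
  {"offset": [0, 0, 0], "turn": -37.7},
  {"offset": [0, 0, 0], "turn": -37.7},
])

```text
t: 37.2
eef_pos: [0.3906, 0.1417, 0.4454]
ee_rot: [3.141, 0.001, 0.145]
force: [1.0, 0.2, 0.5]
width: 0.0791
```

```bash
python3 -c "
from tr import *
add(-21.4,14.2,0,-64,0,0,0,-37.7); st(); see(.469,.152,.003)"
```

```text
t 37.20 meas [0.3906 0.1417 0.4454] yaw 8.32 cmd [0.3903 0.1404 0.446  8.5   ] F [1.  0.2 0.5] w 0.0791
found ctr [468.9 152.5] size [ 60.  108.2] yaw 8.3 h 10.6 bgr [192. 189. 187.] box [ 294   74   57  105 5812]
grasp: offset [ 7.95 -0.04 26.5 ] turn 0.2
```

send_rows([
  {"offset": [4, 0, 2], "turn": 0.2},
  {"offset": [8, 0, 4], "turn": 0.2},
  {"offset": [8, 0, 8], "turn": 0.2},
  {"offset": [8, 0, 12], "turn": 0.2},
  {"offset": [8, 0, 16], "turn": 0.2},
  {"offset": [8, 0, 20], "turn": 0.2},
  {"offset": [8, 0, 23], "turn": 0.2},
  {"offset": [8, 0, 25], "turn": 0.2},
])

```text
t: 38.05
eef_pos: [0.4692, 0.1531, 0.1933]
ee_rot: [3.14, 0.003, 0.142]
force: [0.2, -0.4, 0.3]
width: 0.0788
```

send_rows([
  {"offset": [0, 0, 0.8], "turn": 0},
  {"offset": [0, 0, 1.5], "turn": 0},
  {"offset": [0, 0, 1.5], "turn": 0},
])

```text
t: 38.35
eef_pos: [0.47, 0.1538, 0.1806]
ee_rot: [3.141, 0.0, 0.144]
force: [-0.2, 0.2, -0.2]
width: 0.079
```

send_rows([
  {"offset": [0, 0, 0], "turn": 0},
  {"offset": [0, 0, 0], "turn": 0},
  {"offset": [0, 0, 0], "turn": 0},
  {"offset": [0, 0, 0], "turn": 0},
  {"offset": [0, 0, 0], "turn": 0},
], hand=-1)

```text
t: 38.85
eef_pos: [0.4701, 0.1539, 0.1814]
ee_rot: [-3.141, -0.001, 0.145]
force: [-1.0, -0.6, 6.8]
width: 0.0595
```

send_rows([
  {"offset": [0, 0, -1], "turn": 0},
  {"offset": [0, 0, -3], "turn": 0},
  {"offset": [0, 0, -6], "turn": 0},
  {"offset": [0, 0, -10], "turn": 0},
  {"offset": [0, 0, -14], "turn": 0},
  {"offset": [0, 0, -17], "turn": 0},
  {"offset": [0, 0, -18], "turn": 0},
])

```text
t: 39.55
eef_pos: [0.4702, 0.1538, 0.3648]
ee_rot: [-3.139, -0.005, 0.145]
force: [0.6, 0.2, -2.0]
width: 0.0591
```

```bash
python3 -c "
from tr import *
add(8,0,25,.2,0,0,1.5,0,0,0,-18,0); st(); to(.520,-.0815,.361,CH[2])"
```

```text
t 39.55 meas [0.4702 0.1538 0.3648] yaw 8.32 cmd [0.4695 0.1522 0.361  8.3   ] F [ 0.6  0.2 -2. ] w 0.0591
 offset [ 1.63 23.85 -0.  ] turn 101.5
```

send_rows([
  {"offset": [0.1, 2, 0], "turn": 8},
  {"offset": [0.3, 5, 0], "turn": 16},
  {"offset": [0.5, 8.5, 0], "turn": 24},
  {"offset": [0.8, 12, 0], "turn": 32},
  {"offset": [1, 15.5, 0], "turn": 40},
  {"offset": [1.2, 19, 0], "turn": 48},
  {"offset": [1.4, 22, 0], "turn": 56},
  {"offset": [1.6, 23.9, 0], "turn": 64},
])

```text
t: 40.35
eef_pos: [0.5197, -0.0824, 0.3599]
ee_rot: [3.14, 0.001, -0.979]
force: [-0.2, 0.2, -1.3]
width: 0.0595
```

send_rows([
  {"offset": [0, 0, 0], "turn": 8},
  {"offset": [0, 0, 0], "turn": 16},
  {"offset": [0, 0, 0], "turn": 24},
  {"offset": [0, 0, 1], "turn": 32},
  {"offset": [0, 0, 3], "turn": 37.5},
  {"offset": [0, 0, 6], "turn": 37.5},
  {"offset": [0, 0, 8], "turn": 37.5},
  {"offset": [0, 0, 9], "turn": 37.5},
])

```text
t: 41.15
eef_pos: [0.519, -0.0806, 0.2684]
ee_rot: [3.138, -0.001, -1.627]
force: [-0.2, 0.2, -1.9]
width: 0.0595
```

send_rows([
  {"offset": [0, 0, 0.5], "turn": 0},
  {"offset": [0, 0, 1], "turn": 0},
  {"offset": [0, 0, 1.5], "turn": 0},
  {"offset": [0, 0, 2], "turn": 0},
  {"offset": [0, 0, 2.5], "turn": 0},
  {"offset": [0, 0, 3], "turn": 0},
  {"offset": [0, 0, 3], "turn": 0},
])

```text
t: 41.85
eef_pos: [0.5199, -0.0806, 0.24]
ee_rot: [3.14, -0.0, -1.627]
force: [0.1, 0.4, -1.1]
width: 0.0596
```

send_rows([
  {"offset": [0, 0, 0.05], "turn": 0},
  {"offset": [0, 0, 0.1], "turn": 0},
  {"offset": [0, 0, 0.15], "turn": 0},
  {"offset": [0, 0, 0.2], "turn": 0},
  {"offset": [0, 0, 0.2], "turn": 0},
])

```text
t: 42.35
eef_pos: [0.5202, -0.0805, 0.2387]
ee_rot: [-3.141, 0.0, -1.627]
force: [-0.4, -0.7, -1.5]
width: 0.0596
```

send_rows([
  {"offset": [0, 0, 0.05], "turn": 0},
  {"offset": [0, 0, 0.1], "turn": 0},
  {"offset": [0, 0, 0.1], "turn": 0},
])

```text
t: 42.65
eef_pos: [0.5202, -0.0805, 0.2376]
ee_rot: [3.142, -0.0, -1.627]
force: [-0.2, -0.4, -1.1]
width: 0.0598
```

send_rows([
  {"offset": [0, 0, 0.05], "turn": 0},
  {"offset": [0, 0, 0.1], "turn": 0},
  {"offset": [0, 0, 0.1], "turn": 0},
])

```text
t: 42.95
eef_pos: [0.5202, -0.0805, 0.2375]
ee_rot: [-3.141, -0.0, -1.626]
force: [-3.9, 1.0, 8.4]
width: 0.0594
```

send_rows([
  {"offset": [0, 0, -0.1], "turn": 0},
  {"offset": [0, 0, -0.1], "turn": 0},
  {"offset": [0, 0, -0.1], "turn": 0},
  {"offset": [0, 0, -0.1], "turn": 0},
], hand=0.55)

```text
t: 43.35
eef_pos: [0.5202, -0.0805, 0.2376]
ee_rot: [3.142, -0.0, -1.627]
force: [0.1, 0.1, 0.2]
width: 0.0679
```

send_rows([
  {"offset": [0, 0, -1], "turn": 0},
  {"offset": [0, 0, -3], "turn": 0},
  {"offset": [0, 0, -6], "turn": 0},
  {"offset": [0, 0, -10], "turn": 0},
  {"offset": [0, 0, -14], "turn": 0},
  {"offset": [0, 0, -18], "turn": 0},
  {"offset": [0, 0, -21], "turn": 0},
  {"offset": [0, 0, -21], "turn": 0},
])

```text
t: 44.15
eef_pos: [0.5208, -0.0807, 0.4534]
ee_rot: [-3.133, 0.001, -1.626]
force: [0.2, 1.4, 0.1]
width: 0.0682
```

```bash
python3 -c "
from tr import *
add(1.6,23.9,0,64, 0,0,9,37.5, 0,0,3,0, 0,0,.4,0, 0,0,-.1,0, 0,0,-21,0); st(); stack(.063,.075); to(.361,.4024,.448,-8.4)"
```

```text
t 44.15 meas [ 0.5208 -0.0807  0.4534] yaw -93.17 cmd [ 5.198e-01 -8.200e-02  4.480e-01 -9.320e+01] F [0.2 1.4 0.1] w 0.0682
top ext [[-29.5, -52.5], [29.4, 55.1]] z 0.0665 ((-0.12677001953125, 1.5665931701660156), (60.12458801269531, 110.0000228881836), 0.13403668999671936)
 offset [-47.48  18.56  -0.  ] turn -84.8
```

send_rows([
  {"offset": [-3, 1.2, 0], "turn": 0},
  {"offset": [-7.5, 3, 0], "turn": 0},
  {"offset": [-12, 4.7, 0], "turn": 0},
  {"offset": [-16.5, 6.4, 0], "turn": 0},
  {"offset": [-21, 8.2, 0], "turn": 0},
  {"offset": [-25.5, 10, 0], "turn": 0},
  {"offset": [-30, 11.7, 0], "turn": 0},
  {"offset": [-34.5, 13.5, 0], "turn": 0},
], hand=0.8)

```text
t: 45.0
eef_pos: [0.4033, 0.2729, 0.4472]
ee_rot: [3.141, -0.001, -1.626]
force: [2.2, 0.4, -0.6]
width: 0.0788
```

send_rows([
  {"offset": [-3, 1.2, 0], "turn": -8},
  {"offset": [-6, 2.4, 0], "turn": -16},
  {"offset": [-9, 3.5, 0], "turn": -24},
  {"offset": [-11.5, 4.5, 0], "turn": -32},
  {"offset": [-13, 5.1, 0], "turn": -40},
  {"offset": [-13, 5.1, 0], "turn": -48},
  {"offset": [-13, 5.1, 0], "turn": -56},
  {"offset": [-13, 5.1, 0], "turn": -64},
])

```text
t: 45.8
eef_pos: [0.3607, 0.4041, 0.4466]
ee_rot: [3.139, 0.0, -0.504]
force: [0.1, 0.2, -0.1]
width: 0.079
```

send_rows([
  {"offset": [0, 0, 0], "turn": -8},
  {"offset": [0, 0, 0], "turn": -16},
  {"offset": [0, 0, 0], "turn": -20.8},
  {"offset": [0, 0, 0], "turn": -20.8},
  {"offset": [0, 0, 0], "turn": -20.8},
])

```text
t: 46.3
eef_pos: [0.3609, 0.404, 0.4471]
ee_rot: [3.141, 0.0, -0.149]
force: [-0.2, 0.2, -1.3]
width: 0.0789
```

```bash
python3 -c "
from tr import *
add(-34.5,13.5,0,0,-13,5.1,0,-64,0,0,0,-20.8); st(); see(.460,.388,.003)"
```

```text
t 46.30 meas [0.3609 0.404  0.4471] yaw -8.56 cmd [ 0.3606  0.4026  0.448  -8.4   ] F [-0.2  0.2 -1.3] w 0.0789
found ctr [459.6 389.1] size [ 60.1 110.1] yaw -8.1 h 12.6 bgr [ 55. 123. 153.] box [ 292   52   59  109 6132]
grasp: offset [10.   -0.11 26.7 ] turn -0.3
```

send_rows([
  {"offset": [4, 0, 2], "turn": -0.3},
  {"offset": [8, -0.1, 4], "turn": -0.3},
  {"offset": [10, -0.1, 8], "turn": -0.3},
  {"offset": [10, -0.1, 12], "turn": -0.3},
  {"offset": [10, -0.1, 16], "turn": -0.3},
  {"offset": [10, -0.1, 20], "turn": -0.3},
  {"offset": [10, -0.1, 23], "turn": -0.3},
  {"offset": [10, -0.1, 25], "turn": -0.3},
], hand=0.7)

```text
t: 47.15
eef_pos: [0.4596, 0.3897, 0.1948]
ee_rot: [3.139, 0.002, -0.144]
force: [-0.4, 0.1, 1.2]
width: 0.0746
```

send_rows([
  {"offset": [0, 0, 0.8], "turn": 0},
  {"offset": [0, 0, 1.7], "turn": 0},
  {"offset": [0, 0, 1.7], "turn": 0},
])

```text
t: 47.45
eef_pos: [0.46, 0.3905, 0.1802]
ee_rot: [3.141, 0.0, -0.142]
force: [-1.3, -0.6, -0.2]
width: 0.0744
```

send_rows([
  {"offset": [0, 0, 0], "turn": 0},
  {"offset": [0, 0, 0], "turn": 0},
  {"offset": [0, 0, 0], "turn": 0},
  {"offset": [0, 0, 0], "turn": 0},
  {"offset": [0, 0, 0], "turn": 0},
], hand=-1)

```text
t: 47.95
eef_pos: [0.4602, 0.3908, 0.1817]
ee_rot: [-3.14, -0.001, -0.141]
force: [-2.1, -0.5, 6.7]
width: 0.0597
```

send_rows([
  {"offset": [0, 0, -1], "turn": 0},
  {"offset": [0, 0, -3], "turn": 0},
  {"offset": [0, 0, -6], "turn": 0},
  {"offset": [0, 0, -10], "turn": 0},
  {"offset": [0, 0, -14], "turn": 0},
  {"offset": [0, 0, -17], "turn": 0},
  {"offset": [0, 0, -18], "turn": 0},
])

```text
t: 48.65
eef_pos: [0.4604, 0.3908, 0.3652]
ee_rot: [-3.136, -0.003, -0.141]
force: [0.1, 0.3, -0.7]
width: 0.0598
```

```bash
python3 -c "
from tr import *
add(10,-.1,25,-.3,0,0,1.7,0,0,0,-18,0); st(); to(.520,-.0823,.361,CH[2])"
```

```text
t 48.65 meas [0.4604 0.3908 0.3652] yaw -8.08 cmd [ 0.4597  0.389   0.361  -8.1   ] F [ 0.1  0.3 -0.7] w 0.0598
 offset [12.61 45.81 -0.  ] turn 85.1
```

send_rows([
  {"offset": [0.8, 3, 0], "turn": 0},
  {"offset": [1.9, 7, 0], "turn": 0},
  {"offset": [3.1, 11.4, 0], "turn": 0},
  {"offset": [4.3, 15.8, 0], "turn": 0},
  {"offset": [5.5, 20.2, 0], "turn": 0},
  {"offset": [6.7, 24.6, 0], "turn": 0},
  {"offset": [7.9, 29, 0], "turn": 0},
  {"offset": [9, 33, 0], "turn": 0},
])

```text
t: 49.45
eef_pos: [0.502, 0.049, 0.3603]
ee_rot: [3.141, 0.001, -0.142]
force: [2.0, 0.7, -1.7]
width: 0.0593
```

send_rows([
  {"offset": [1.1, 4, 0], "turn": 8},
  {"offset": [2.1, 7.5, 0], "turn": 16},
  {"offset": [3, 10.5, 0], "turn": 24},
  {"offset": [3.6, 12.8, 0], "turn": 32},
  {"offset": [3.6, 12.8, 0], "turn": 40},
  {"offset": [3.6, 12.8, 0], "turn": 48},
  {"offset": [3.6, 12.8, 0], "turn": 56},
  {"offset": [3.6, 12.8, 0], "turn": 64},
])

```text
t: 50.25
eef_pos: [0.5198, -0.0809, 0.36]
ee_rot: [3.14, 0.001, -1.265]
force: [-0.6, 0.2, -1.6]
width: 0.0597
```

send_rows([
  {"offset": [0, 0, 0], "turn": 8},
  {"offset": [0, 0, 0], "turn": 16},
  {"offset": [0, 0, 1], "turn": 21.1},
  {"offset": [0, 0, 3], "turn": 21.1},
  {"offset": [0, 0, 6], "turn": 21.1},
  {"offset": [0, 0, 8], "turn": 21.1},
  {"offset": [0, 0, 9], "turn": 21.1},
  {"offset": [0, 0, 9.5], "turn": 21.1},
])

```text
t: 51.05
eef_pos: [0.5199, -0.0807, 0.2646]
ee_rot: [3.14, -0.0, -1.627]
force: [0.7, 0.5, -1.2]
width: 0.0596
```

send_rows([
  {"offset": [0, 0, 0.5], "turn": 0},
  {"offset": [0, 0, 1], "turn": 0},
  {"offset": [0, 0, 1.3], "turn": 0},
  {"offset": [0, 0, 1.5], "turn": 0},
  {"offset": [0, 0, 1.5], "turn": 0},
])

```text
t: 51.55
eef_pos: [0.5203, -0.0807, 0.2507]
ee_rot: [-3.142, 0.0, -1.627]
force: [0.4, -0.0, -1.4]
width: 0.0599
```

send_rows([
  {"offset": [0, 0, 0.05], "turn": 0},
  {"offset": [0, 0, 0.1], "turn": 0},
  {"offset": [0, 0, 0.15], "turn": 0},
  {"offset": [0, 0, 0.2], "turn": 0},
  {"offset": [0, 0, 0.2], "turn": 0},
])

```text
t: 52.05
eef_pos: [0.5203, -0.0807, 0.2486]
ee_rot: [3.142, -0.0, -1.627]
force: [-0.6, -0.5, -1.5]
width: 0.0596
```

send_rows([
  {"offset": [0, 0, 0.05], "turn": 0},
  {"offset": [0, 0, 0.1], "turn": 0},
  {"offset": [0, 0, 0.1], "turn": 0},
])

```text
t: 52.35
eef_pos: [0.5203, -0.0806, 0.2478]
ee_rot: [-3.142, -0.0, -1.627]
force: [0.4, 0.2, 0.7]
width: 0.0598
```

send_rows([
  {"offset": [0, 0, 0.05], "turn": 0},
  {"offset": [0, 0, 0.1], "turn": 0},
  {"offset": [0, 0, 0.1], "turn": 0},
])

```text
t: 52.65
eef_pos: [0.5203, -0.0806, 0.2477]
ee_rot: [-3.141, -0.0, -1.626]
force: [-4.2, 2.1, 11.1]
width: 0.0597
```

send_rows([
  {"offset": [0, 0, -0.1], "turn": 0},
  {"offset": [0, 0, -0.1], "turn": 0},
  {"offset": [0, 0, -0.1], "turn": 0},
  {"offset": [0, 0, -0.1], "turn": 0},
], hand=0.55)

```text
t: 53.05
eef_pos: [0.5203, -0.0807, 0.2475]
ee_rot: [3.141, -0.0, -1.627]
force: [0.9, -0.3, -0.7]
width: 0.068
```

send_rows([
  {"offset": [0, 0, -1], "turn": 0},
  {"offset": [0, 0, -3], "turn": 0},
  {"offset": [0, 0, -6], "turn": 0},
  {"offset": [0, 0, -10], "turn": 0},
  {"offset": [0, 0, -14], "turn": 0},
  {"offset": [0, 0, -18], "turn": 0},
  {"offset": [0, 0, -20], "turn": 0},
  {"offset": [0, 0, -20], "turn": 0},
])

```text
t: 53.85
eef_pos: [0.5206, -0.0808, 0.4521]
ee_rot: [-3.135, 0.001, -1.626]
force: [0.3, -0.4, -0.2]
width: 0.0681
```

```bash
python3 -c "
from tr import *
add(9,33,0,0,3.6,12.8,0,64, 0,0,9.5,21.1, 0,0,1.5,0, 0,0,.4,0, 0,0,-.1,0, 0,0,-20,0); st(); stack(.073,.09); to(.515,.374,.448,9)"
```

```text
t 53.85 meas [ 0.5206 -0.0808  0.4521] yaw -93.19 cmd [ 5.199e-01 -8.220e-02  4.480e-01 -9.320e+01] F [ 0.3 -0.4 -0.2] w 0.0681
top ext [[-29.4, -53.3], [29.5, 53.7]] z 0.0785 ((0.03162193298339844, 0.3812065124511719), (60.23473358154297, 109.21923828125), 0.021057605743408203)
 offset [-45.52   3.03  -0.  ] turn -102.2
```

send_rows([
  {"offset": [-3, 0.2, 0], "turn": 0},
  {"offset": [-7.5, 0.5, 0], "turn": 0},
  {"offset": [-12, 0.8, 0], "turn": 0},
  {"offset": [-16.5, 1.1, 0], "turn": 0},
  {"offset": [-21, 1.4, 0], "turn": 0},
  {"offset": [-25.5, 1.7, 0], "turn": 0},
  {"offset": [-30, 2, 0], "turn": 0},
  {"offset": [-34.5, 2.3, 0], "turn": 0},
], hand=0.8)

```text
t: 54.7
eef_pos: [0.5159, 0.2668, 0.4468]
ee_rot: [3.14, -0.001, -1.627]
force: [0.2, -0.0, 0.1]
width: 0.0791
```

send_rows([
  {"offset": [-3, 0.2, 0], "turn": -8},
  {"offset": [-6, 0.4, 0], "turn": -16},
  {"offset": [-9, 0.6, 0], "turn": -24},
  {"offset": [-11, 0.7, 0], "turn": -32},
  {"offset": [-11, 0.7, 0], "turn": -40},
  {"offset": [-11, 0.7, 0], "turn": -48},
  {"offset": [-11, 0.7, 0], "turn": -56},
  {"offset": [-11, 0.7, 0], "turn": -64},
])

```text
t: 55.5
eef_pos: [0.5155, 0.3753, 0.4463]
ee_rot: [3.139, 0.001, -0.504]
force: [1.2, 0.1, -0.2]
width: 0.0786
```

send_rows([
  {"offset": [0, 0, 0], "turn": -8},
  {"offset": [0, 0, 0], "turn": -16},
  {"offset": [0, 0, 0], "turn": -24},
  {"offset": [0, 0, 0], "turn": -32},
  {"offset": [0, 0, 0], "turn": -38.2},
  {"offset": [0, 0, 0], "turn": -38.2},
  {"offset": [0, 0, 0], "turn": -38.2},
])

```text
t: 56.2
eef_pos: [0.5156, 0.3752, 0.4469]
ee_rot: [3.141, 0.001, 0.154]
force: [-0.4, -0.7, 0.4]
width: 0.0788
```

```bash
python3 -c "
from tr import *
add(-34.5,2.3,0,0,-11,.7,0,-64,0,0,0,-38.2); st(); see(.6136,.3898,.003)"
```

```text
t 56.20 meas [0.5156 0.3752 0.4469] yaw 8.81 cmd [0.5153 0.3738 0.448  9.    ] F [-0.4 -0.7  0.4] w 0.0788
found ctr [651.  363.6] size [ 58.9 109.1] yaw 8.9 h 14.9 bgr [ 26.  33. 188.] box [ 324   17   59  113 6430]
grasp: offset [13.24  3.13 26.7 ] turn 0.1
```

The weight has been knocked to (651, 364) mm; I'll use the fresh measurement.

send_rows([
  {"offset": [4, 1, 2], "turn": 0.1},
  {"offset": [8, 2, 4], "turn": 0.1},
  {"offset": [12, 3.1, 7], "turn": 0.1},
  {"offset": [13.2, 3.1, 11], "turn": 0.1},
  {"offset": [13.2, 3.1, 15], "turn": 0.1},
  {"offset": [13.2, 3.1, 19], "turn": 0.1},
  {"offset": [13.2, 3.1, 22.5], "turn": 0.1},
  {"offset": [13.2, 3.1, 25], "turn": 0.1},
], squeeze=45)

```text
t: 57.05
eef_pos: [0.6503, 0.3646, 0.1942]
ee_rot: [3.14, 0.003, 0.152]
force: [0.1, 0.0, 0.7]
width: 0.0791
```

send_rows([
  {"offset": [0, 0, 0.8], "turn": 0},
  {"offset": [0, 0, 1.7], "turn": 0},
  {"offset": [0, 0, 1.7], "turn": 0},
])

```text
t: 57.35
eef_pos: [0.651, 0.3654, 0.1805]
ee_rot: [3.141, 0.0, 0.155]
force: [-0.7, 0.8, -0.5]
width: 0.0788
```

send_rows([
  {"offset": [0, 0, 0], "turn": 0},
  {"offset": [0, 0, 0], "turn": 0},
  {"offset": [0, 0, 0], "turn": 0},
  {"offset": [0, 0, 0], "turn": 0},
  {"offset": [0, 0, 0], "turn": 0},
], hand=-1)

```text
t: 57.85
eef_pos: [0.6513, 0.3654, 0.182]
ee_rot: [-3.141, -0.001, 0.156]
force: [-0.8, -1.3, 5.7]
width: 0.0598
```

send_rows([
  {"offset": [0, 0, -1], "turn": 0},
  {"offset": [0, 0, -2.5], "turn": 0},
  {"offset": [0, 0, -5], "turn": 0},
  {"offset": [0, 0, -8], "turn": 0},
  {"offset": [0, 0, -12], "turn": 0},
  {"offset": [0, 0, -15], "turn": 0},
  {"offset": [0, 0, -17], "turn": 0},
  {"offset": [0, 0, -18], "turn": 0},
])

```text
t: 58.65
eef_pos: [0.651, 0.3654, 0.3641]
ee_rot: [-3.139, -0.003, 0.155]
force: [-0.3, -0.7, -4.7]
width: 0.0596
```

```bash
python3 -c "
from tr import *
add(13.2,3.1,25,.1,0,0,1.7,0,0,0,-18,0); st(); to(.520,-.0818,.361,CH[2])"
```

```text
t 58.65 meas [0.651  0.3654 0.3641] yaw 8.90 cmd [0.6505 0.3638 0.361  8.9   ] F [-0.3 -0.7 -4.7] w 0.0596
 offset [-19.79  42.01  -0.  ] turn 102.1
```

send_rows([
  {"offset": [-1, 2.2, 0], "turn": 0},
  {"offset": [-2.7, 5.8, 0], "turn": 0},
  {"offset": [-4.6, 9.8, 0], "turn": 0},
  {"offset": [-6.5, 13.8, 0], "turn": 0},
  {"offset": [-8.4, 17.8, 0], "turn": 0},
  {"offset": [-10.3, 21.8, 0], "turn": 0},
  {"offset": [-12.2, 25.8, 0], "turn": 0},
  {"offset": [-14, 29.8, 0], "turn": 0},
])

```text
t: 59.45
eef_pos: [0.5574, 0.0476, 0.3603]
ee_rot: [-3.141, 0.001, 0.155]
force: [2.4, -0.5, -4.6]
width: 0.0595
```

send_rows([
  {"offset": [-1.7, 3.7, 0], "turn": 8},
  {"offset": [-3.2, 7, 0], "turn": 16},
  {"offset": [-4.7, 10, 0], "turn": 24},
  {"offset": [-5.8, 12.2, 0], "turn": 32},
  {"offset": [-5.8, 12.2, 0], "turn": 40},
  {"offset": [-5.8, 12.2, 0], "turn": 48},
  {"offset": [-5.8, 12.2, 0], "turn": 56},
  {"offset": [-5.8, 12.2, 0], "turn": 64},
])

```text
t: 60.25
eef_pos: [0.5197, -0.0804, 0.3603]
ee_rot: [3.141, 0.001, -0.968]
force: [0.9, -0.1, -5.6]
width: 0.0593
```

send_rows([
  {"offset": [0, 0, 0], "turn": 8},
  {"offset": [0, 0, 0], "turn": 16},
  {"offset": [0, 0, 0], "turn": 24},
  {"offset": [0, 0, 0.5], "turn": 32},
  {"offset": [0, 0, 2], "turn": 38.1},
  {"offset": [0, 0, 4.5], "turn": 38.1},
  {"offset": [0, 0, 6.5], "turn": 38.1},
  {"offset": [0, 0, 7.5], "turn": 38.1},
])

```text
t: 61.05
eef_pos: [0.5192, -0.0803, 0.2837]
ee_rot: [3.138, -0.0, -1.627]
force: [0.2, -0.6, -5.1]
width: 0.0598
```

send_rows([
  {"offset": [0, 0, 0.5], "turn": 0},
  {"offset": [0, 0, 1], "turn": 0},
  {"offset": [0, 0, 1.5], "turn": 0},
  {"offset": [0, 0, 2], "turn": 0},
  {"offset": [0, 0, 2.2], "turn": 0},
  {"offset": [0, 0, 2.2], "turn": 0},
])

```text
t: 61.65
eef_pos: [0.5203, -0.0802, 0.2635]
ee_rot: [3.141, -0.0, -1.627]
force: [0.4, 0.2, -5.9]
width: 0.0595
```

send_rows([
  {"offset": [0, 0, 0.05], "turn": 0},
  {"offset": [0, 0, 0.1], "turn": 0},
  {"offset": [0, 0, 0.15], "turn": 0},
  {"offset": [0, 0, 0.2], "turn": 0},
  {"offset": [0, 0, 0.2], "turn": 0},
])

```text
t: 62.15
eef_pos: [0.5203, -0.0802, 0.2616]
ee_rot: [3.142, -0.0, -1.627]
force: [0.4, -0.3, -5.2]
width: 0.0595
```

send_rows([
  {"offset": [0, 0, 0.05], "turn": 0},
  {"offset": [0, 0, 0.1], "turn": 0},
  {"offset": [0, 0, 0.1], "turn": 0},
])

```text
t: 62.45
eef_pos: [0.5203, -0.0802, 0.2606]
ee_rot: [3.142, -0.0, -1.627]
force: [-0.2, 0.1, -4.0]
width: 0.0595
```

send_rows([
  {"offset": [0, 0, 0.05], "turn": 0},
  {"offset": [0, 0, 0.1], "turn": 0},
  {"offset": [0, 0, 0.1], "turn": 0},
])

```text
t: 62.75
eef_pos: [0.5203, -0.0802, 0.26]
ee_rot: [-3.141, -0.0, -1.627]
force: [-2.8, 0.7, 0.3]
width: 0.0592
```

send_rows([
  {"offset": [0, 0, 0.05], "turn": 0},
  {"offset": [0, 0, 0.05], "turn": 0},
])

```text
t: 62.95
eef_pos: [0.5203, -0.0802, 0.26]
ee_rot: [-3.141, -0.0, -1.626]
force: [-4.5, 1.0, 7.0]
width: 0.0594
```

send_rows([
  {"offset": [0, 0, 0], "turn": 0},
  {"offset": [0, 0, -0.1], "turn": 0},
  {"offset": [0, 0, -0.1], "turn": 0},
  {"offset": [0, 0, -0.1], "turn": 0},
], hand=0.55)

```text
t: 63.35
eef_pos: [0.5205, -0.0802, 0.2602]
ee_rot: [-3.141, 0.0, -1.627]
force: [0.0, 0.4, -0.2]
width: 0.0676
```

send_rows([
  {"offset": [0, 0, -1], "turn": 0},
  {"offset": [0, 0, -3], "turn": 0},
  {"offset": [0, 0, -6], "turn": 0},
  {"offset": [0, 0, -10], "turn": 0},
  {"offset": [0, 0, -14], "turn": 0},
  {"offset": [0, 0, -18], "turn": 0},
  {"offset": [0, 0, -20], "turn": 0},
  {"offset": [0, 0, -20], "turn": 0},
])

```text
t: 64.15
eef_pos: [0.5206, -0.0804, 0.4647]
ee_rot: [-3.135, 0.001, -1.626]
force: [0.1, -0.5, -0.1]
width: 0.0678
```

```bash
python3 -c "
from tr import *
add(-14,29.8,0,0,-5.8,12.2,0,64, 0,0,7.5,38.1, 0,0,2.2,0, 0,0,.45,0, 0,0,-.1,0, 0,0,-20,0); st(); stack(.086,.105)
grab('wrist','w6.png'); 
f=grab('scene'); C=cloud(f)
# open lid: fit bar
hsv=cv2.cvtColor(f['frame'],cv2.COLOR_BGR2HSV); m=cv2.inRange(hsv,(5,170,110),(18,255,255))>0
m&=(C[...,2]>.2)&(C[...,2]<.35)&(C[...,0]>.4)&(C[...,0]<.65)&(C[...,1]<-.2); print('bar px',m.sum(),np.median(C[m],0))
to(.52,-.20,.46,-3.2)
"
```

```text
t 64.15 meas [ 0.5206 -0.0804  0.4647] yaw -93.18 cmd [ 5.199e-01 -8.170e-02  4.605e-01 -9.320e+01] F [ 0.1 -0.5 -0.1] w 0.0678
top ext [[-29.3, -53.9], [29.5, 53.9]] z 0.0927 ((0.07852363586425781, 0.4625282287597656), (110.2592544555664, 60.09403610229492), 89.97990417480469)
bar px 95 [ 0.51707858 -0.30192927  0.26343174]
 offset [11.81 -0.67  0.05] turn -90.0
```

View pics/w6.png

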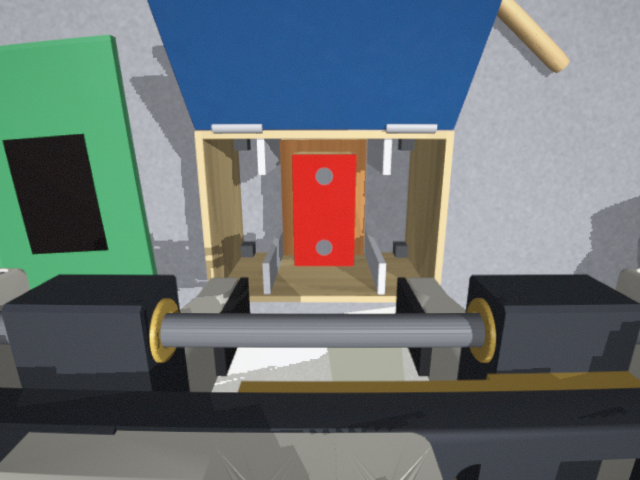

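send_rows([
  {"offset": [0, 0, -3], "turn": -4},
  {"offset": [1, 0, -5], "turn": -12},
  {"offset": [4, 0, -5], "turn": -20},
  {"offset": [8, 0, -5], "turn": -28},
  {"offset": [12, 0, -5], "turn": -36},
  {"offset": [16, 0, -5], "turn": -44},
  {"offset": [20, -0.1, -5], "turn": -52},
  {"offset": [22.3, -0.1, -5], "turn": -60},
], hand=-0.32, squeeze=20)

```text
t: 65.1
eef_pos: [0.5085, -0.3054, 0.5083]
ee_rot: [3.14, 0.003, -0.575]
force: [0.4, 0.0, -0.8]
width: 0.03
```

send_rows([
  {"offset": [0, 0, 0], "turn": -8},
  {"offset": [0, 0, 0], "turn": -16},
  {"offset": [0, 0, 0], "turn": -24},
  {"offset": [0, 0, 0], "turn": -30},
  {"offset": [0, 0, 2], "turn": -30},
  {"offset": [0, 0, 4], "turn": -30},
  {"offset": [0, 0, 4], "turn": -30},
  {"offset": [0, 0, 4], "turn": -30},
])

```text
t: 65.9
eef_pos: [0.5089, -0.303, 0.4696]
ee_rot: [3.142, 0.002, -0.056]
force: [-0.1, -1.1, 0.6]
width: 0.0299
```

```bash
python3 -c "
from tr import *
add(22.3,-.1,-5,-60,0,0,4,-30); st(); to(.5084,-.3045,.4177,-3.2)
f=grab('side'); cv2.imwrite('pics/s7.png',cv2.resize(f['frame'][120:340,240:460],None,fx=2.7,fy=2.7))
f=grab('scene'); cv2.imwrite('pics/sc7.png',cv2.resize(f['frame'][100:300,150:400],None,fx=2.9,fy=2.9))
R=np.hypot(.197,.006);b=np.arctan2(6,197)
a=2.4
for c in range(5):
    y0,z0=R*np.cos(a+b),R*np.sin(a+b); L=[]
    for k in range(8):
        a=max(a-(.07 if a>.3 else .03),0); L.append([float(round(-100*(R*np.cos(a+b)-y0),1)),float(round(-100*(R*np.sin(a+b)-z0),1))])
    print(round(a,3),L)
"
```

```text
t 65.90 meas [ 0.5089 -0.303   0.4696] yaw -3.20 cmd [ 0.5085 -0.3044  0.4705 -3.2   ] F [-0.1 -1.1  0.6] w 0.0299
 offset [-0.01  0.01  5.28] turn 0.0
1.84 [[-0.9, -1.0], [-1.9, -2.0], [-3.0, -2.8], [-4.1, -3.6], [-5.3, -4.3], [-6.5, -5.0], [-7.8, -5.5], [-9.1, -6.0]]
1.28 [[-1.3, -0.4], [-2.7, -0.6], [-4.1, -0.8], [-5.4, -0.9], [-6.8, -0.9], [-8.2, -0.7], [-9.5, -0.5], [-10.9, -0.2]]
0.72 [[-1.3, 0.4], [-2.6, 0.9], [-3.9, 1.5], [-5.1, 2.1], [-6.2, 2.9], [-7.3, 3.7], [-8.4, 4.6], [-9.3, 5.6]]
0.24 [[-0.9, 1.0], [-1.7, 2.1], [-2.5, 3.3], [-3.2, 4.5], [-3.7, 5.8], [-4.2, 7.0], [-4.4, 7.6], [-4.6, 8.2]]
0 [[-0.1, 0.6], [-0.3, 1.1], [-0.4, 1.7], [-0.5, 2.3], [-0.6, 2.9], [-0.6, 3.5], [-0.7, 4.1], [-0.7, 4.7]]
```

View pics/sc7.png

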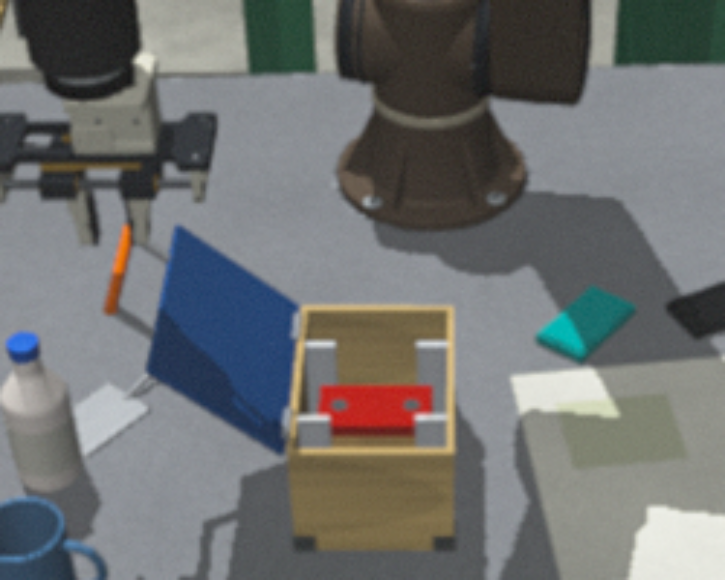

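send_rows([
  {"offset": [0, 0.1, 1.5], "turn": 0},
  {"offset": [0, 0.1, 3], "turn": 0},
  {"offset": [0, 0.1, 4.3], "turn": 0},
  {"offset": [0, 0.1, 5], "turn": 0},
  {"offset": [0, 0.1, 5.3], "turn": 0},
  {"offset": [0, 0.1, 5.3], "turn": 0},
])

```text
t: 66.6
eef_pos: [0.5089, -0.304, 0.4172]
ee_rot: [3.141, 0.0, -0.056]
force: [-0.4, -0.7, 0.8]
width: 0.0298
```

send_rows([
  {"offset": [0, 0, 0], "turn": 0},
  {"offset": [0, 0, 0], "turn": 0},
  {"offset": [0, 0, 0], "turn": 0},
  {"offset": [0, 0, 0], "turn": 0},
  {"offset": [0, 0, 0], "turn": 0},
  {"offset": [0, 0, 0], "turn": 0},
], hand=-1)

```text
t: 67.2
eef_pos: [0.5089, -0.3042, 0.4176]
ee_rot: [3.141, -0.001, -0.056]
force: [0.1, -2.3, 2.5]
width: 0.0113
```

Bar pinched (11.3 mm). I'll swing it back along the arc.

send_rows([
  {"offset": [0, -0.9, -1.0], "turn": 0},
  {"offset": [0, -1.9, -2.0], "turn": 0},
  {"offset": [0, -3.0, -2.8], "turn": 0},
  {"offset": [0, -4.1, -3.6], "turn": 0},
  {"offset": [0, -5.3, -4.3], "turn": 0},
  {"offset": [0, -6.5, -5.0], "turn": 0},
  {"offset": [0, -7.8, -5.5], "turn": 0},
  {"offset": [0, -9.1, -6.0], "turn": 0},
])

```text
t: 68.0
eef_pos: [0.5141, -0.2117, 0.4775]
ee_rot: [-3.141, -0.001, -0.056]
force: [3.0, -1.5, 1.8]
width: 0.0112
```

send_rows([
  {"offset": [0, -1.3, -0.4], "turn": 0},
  {"offset": [0, -2.7, -0.6], "turn": 0},
  {"offset": [0, -4.1, -0.8], "turn": 0},
  {"offset": [0, -5.4, -0.9], "turn": 0},
  {"offset": [0, -6.8, -0.9], "turn": 0},
  {"offset": [0, -8.2, -0.7], "turn": 0},
  {"offset": [0, -9.5, -0.5], "turn": 0},
  {"offset": [0, -10.9, -0.2], "turn": 0},
])

```text
t: 68.8
eef_pos: [0.52, -0.1031, 0.4788]
ee_rot: [-3.142, 0.0, -0.056]
force: [4.6, 0.3, -0.3]
width: 0.0112
```

send_rows([
  {"offset": [0, -1.3, 0.4], "turn": 0},
  {"offset": [0, -2.6, 0.9], "turn": 0},
  {"offset": [0, -3.9, 1.5], "turn": 0},
  {"offset": [0, -5.1, 2.1], "turn": 0},
  {"offset": [0, -6.2, 2.9], "turn": 0},
  {"offset": [0, -7.3, 3.7], "turn": 0},
  {"offset": [0, -8.4, 4.6], "turn": 0},
  {"offset": [0, -9.3, 5.6], "turn": 0},
])

```text
t: 69.6
eef_pos: [0.5251, -0.0103, 0.4224]
ee_rot: [-3.141, 0.0, -0.056]
force: [1.3, 2.4, 0.9]
width: 0.011
```

send_rows([
  {"offset": [0, -0.9, 1.0], "turn": 0},
  {"offset": [0, -1.7, 2.1], "turn": 0},
  {"offset": [0, -2.5, 3.3], "turn": 0},
  {"offset": [0, -3.2, 4.5], "turn": 0},
  {"offset": [0, -3.7, 5.8], "turn": 0},
  {"offset": [0, -4.2, 7.0], "turn": 0},
  {"offset": [0, -4.4, 7.6], "turn": 0},
  {"offset": [0, -4.6, 8.2], "turn": 0},
])

```text
t: 70.4
eef_pos: [0.5277, 0.0346, 0.3404]
ee_rot: [3.141, 0.001, -0.056]
force: [0.7, -0.1, -0.6]
width: 0.0115
```

send_rows([
  {"offset": [0, -0.1, 0.6], "turn": 0},
  {"offset": [0, -0.3, 1.1], "turn": 0},
  {"offset": [0, -0.4, 1.7], "turn": 0},
  {"offset": [0, -0.5, 2.3], "turn": 0},
  {"offset": [0, -0.6, 2.9], "turn": 0},
  {"offset": [0, -0.6, 3.2], "turn": 0},
  {"offset": [0, -0.7, 3.5], "turn": 0},
  {"offset": [0, -0.7, 3.8], "turn": 0},
])

```text
t: 71.2
eef_pos: [0.5281, 0.0412, 0.3029]
ee_rot: [3.141, 0.0, -0.056]
force: [0.4, 0.0, -1.9]
width: 0.011
```

send_rows([
  {"offset": [0, 0, 0.1], "turn": 0},
  {"offset": [0, 0, 0.2], "turn": 0},
  {"offset": [0, 0, 0.3], "turn": 0},
  {"offset": [0, 0, 0.4], "turn": 0},
  {"offset": [0, 0, 0.5], "turn": 0},
  {"offset": [0, 0, 0.6], "turn": 0},
  {"offset": [0, 0, 0.6], "turn": 0},
])

```text
t: 71.9
eef_pos: [0.5281, 0.0415, 0.297]
ee_rot: [3.142, 0.0, -0.056]
force: [0.4, -0.6, -1.5]
width: 0.0108
```

send_rows([
  {"offset": [0, 0, 0.05], "turn": 0},
  {"offset": [0, 0, 0.1], "turn": 0},
  {"offset": [0, 0, 0.15], "turn": 0},
  {"offset": [0, 0, 0.2], "turn": 0},
  {"offset": [0, 0, 0.2], "turn": 0},
])

```text
t: 72.4
eef_pos: [0.5281, 0.0416, 0.2951]
ee_rot: [-3.141, 0.0, -0.056]
force: [0.7, -0.9, -1.5]
width: 0.0117
```

send_rows([
  {"offset": [0, 0, 0.05], "turn": 0},
  {"offset": [0, 0, 0.1], "turn": 0},
  {"offset": [0, 0, 0.1], "turn": 0},
])

```text
t: 72.7
eef_pos: [0.5281, 0.0416, 0.294]
ee_rot: [-3.141, 0.0, -0.056]
force: [0.5, 0.6, -1.5]
width: 0.0112
```

send_rows([
  {"offset": [0, 0, 0.05], "turn": 0},
  {"offset": [0, 0, 0.1], "turn": 0},
  {"offset": [0, 0, 0.1], "turn": 0},
])

```text
t: 73.0
eef_pos: [0.5281, 0.0416, 0.2933]
ee_rot: [-3.141, -0.0, -0.056]
force: [-1.5, 2.2, 1.0]
width: 0.0113
```

send_rows([
  {"offset": [0, 0, 0.05], "turn": 0},
  {"offset": [0, 0, 0.1], "turn": 0},
  {"offset": [0, 0, 0.1], "turn": 0},
])

```text
t: 73.3
eef_pos: [0.5281, 0.0416, 0.2924]
ee_rot: [-3.141, -0.0, -0.056]
force: [-3.3, 3.4, 4.0]
width: 0.0109
```

```bash
python3 -c "
from tr import *
st(); f=grab('wrist'); C=cloud(f); hsv=cv2.cvtColor(f['frame'],cv2.COLOR_BGR2HSV)
m=cv2.inRange(hsv,(100,150,40),(125,255,255))>0; m[268:]=0; P=C[m&(C[...,2]>.1)]; 
A=np.c_[P[:,:2],np.ones(len(P))]; k=np.linalg.lstsq(A,P[:,2],rcond=None)[0]; print(len(P),k,np.median(P[:,2]))"
```

```text
t 73.30 meas [0.5281 0.0416 0.2924] yaw -3.20 cmd [ 0.5085 -0.3044  0.4705 -3.2   ] F [-3.3  3.4  4. ] w 0.0109
42939 [-0.00050244  0.07702408  0.1417526 ] 0.13770452495349894
```

```bash
python3 -c "
from tr import *
for n in('wrist','scene','side'):
  f=grab(n,'e_'+n+'.png'); C=cloud(f); hsv=cv2.cvtColor(f['frame'],cv2.COLOR_BGR2HSV)
  m=cv2.inRange(hsv,(100,150,40),(125,255,255))>0
  if n=='wrist': m[268:]=0
  P=C[m&(C[...,2]>.1)&(abs(C[...,0]-.52)<.09)]
  print(n,[(y,round(float(np.median(P[abs(P[:,1]-y)<.008][:,2])),4)) for y in(-.145,-.12,-.1,-.08,-.05,-.02,-.01) if (abs(P[:,1]-y)<.008).sum()>20])"
```

```text
wrist [(-0.08, 0.138), (-0.05, 0.1378), (-0.02, 0.1376), (-0.01, 0.1373)]
scene [(-0.145, 0.1372), (-0.12, 0.1373), (-0.1, 0.1371), (-0.08, 0.1371), (-0.05, 0.1361), (-0.02, 0.1362), (-0.01, 0.1362)]
side [(-0.145, 0.1363), (-0.12, 0.1358), (-0.1, 0.1361), (-0.08, 0.1355), (-0.05, 0.1355), (-0.02, 0.1354), (-0.01, 0.1347)]
```

The lid is level at 138 mm, so it is shut. I'll release and back off.

send_rows([
  {"offset": [0, 0, 0], "turn": 0},
  {"offset": [0, 0, 0], "turn": 0},
  {"offset": [0, 0, 0], "turn": 0},
  {"offset": [0, 0, 0], "turn": 0},
], hand=-0.32)

```text
t: 73.9
eef_pos: [0.5282, 0.0414, 0.292]
ee_rot: [3.141, 0.0, -0.056]
force: [-0.5, 1.1, 0.4]
width: 0.0294
```

send_rows([
  {"offset": [0, 0, -1], "turn": 0},
  {"offset": [0, 0, -3], "turn": 0},
  {"offset": [0, 0, -6], "turn": 0},
  {"offset": [0, 0, -10], "turn": 0},
  {"offset": [0, 0, -14], "turn": 0},
  {"offset": [0, 0, -18], "turn": 0},
  {"offset": [0, 0, -20], "turn": 0},
  {"offset": [0, 0, -20], "turn": 0},
])

```text
t: 74.7
eef_pos: [0.5283, 0.0413, 0.4968]
ee_rot: [-3.139, -0.007, -0.056]
force: [-0.1, 0.1, 0.1]
width: 0.0299
```

```bash
python3 -c "
from tr import *
st(); f=grab('scene','end.png'); C=cloud(f); hsv=cv2.cvtColor(f['frame'],cv2.COLOR_BGR2HSV)
m=cv2.inRange(hsv,(100,150,40),(125,255,255))>0; P=C[m&(C[...,2]>.1)&(abs(C[...,0]-.52)<.09)]
print([(y,round(float(np.median(P[abs(P[:,1]-y)<.008][:,2])),4)) for y in(-.145,-.1,-.05,-.01)])
m=(cv2.inRange(hsv,(8,170,110),(18,255,255))>0)&(C[...,2]>.1)&(abs(C[...,1]-.04)<.03); print('bar',np.median(C[m],0))
d=cv2.absdiff(f['frame'],cv2.imread('pics/scene0.png')).max(2); cv2.imwrite('pics/end2.png',np.hstack([f['frame'][120:400,:]]))"
```

```text
t 74.70 meas [0.5283 0.0413 0.4968] yaw -3.19 cmd [ 0.5085 -0.3044  0.4705 -3.2   ] F [-0.1  0.1  0.1] w 0.0299
[(-0.145, 0.1373), (-0.1, 0.1376), (-0.05, 0.1371), (-0.01, 0.137)]
bar [0.53348568 0.04226192 0.14069744]
```

View pics/end2.png

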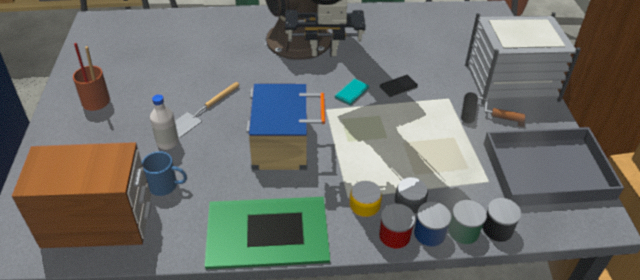

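The final picture shows the lid shut at (278,108), the board sheet at (405,145) empty, the look-alikes still at (351,91) and (398,85), and the rest untouched. Handing in.

```bash
python3 -c "
from station import *
print(job_done())"
```

```text
the job is handed in; nothing more can be done
None
```

The job is handed in at about 75 s. All five boards are stacked plate up between the guides, the red weight is on top, and the lid is shut.

- **Lid:** I swung it open to its stop and it stayed there on its own. At the end I eased it down until it rested on the rim. Depth readings afterwards show it level at about 137–138 mm, which is shut.
- **Stack:** The pile top was at about 20.6 mm. I felt each board and the weight touch down (the force reading rose each time) before letting go. Their centres were about 0.1–3 mm from the middle of the guides. The second board was furthest off, at about 2.6 mm along the long side, and the weight was within 0.5 mm.
- **Knocked weight:** The weight was shifted about 4.5 cm partway through, so I measured it again before grasping it.
- **Everything else:** In the last picture the turquoise and black look-alikes, tins, bottle, mug, roller and scraper are where they started. I judged this by eye only.
- **Disagreement:** My first straight-plane fit of the closed lid showed a false slope, from stray pixels. Checks along the lid from all three cameras showed it flat.

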